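# Activate a capsule in the bench capsule press

## Task

Take the capsule with the green plunger from the rack, stand it in the cup of the press carriage, push the carriage fully home under the blue cap, then press the cap down to its stop and keep it there firmly, with about 20 N, for a good second, so that the green plunger is driven in. Let the cap spring back up and leave the capsule there in the press. Never push on the press with more than 25 N, do not press the green plunger in before the carriage is home, and leave the orange capsule, the bottle and the dish as they are.

Things in the scene. Friction and masses are not known exactly. Their poses are not given: they have to be found in the camera images.
- press: white fixed bench press on a black plinth 0 to 12 mm high: base plate 92 x 215 x 10 mm; origin under the plate's centre (all heights count from it), z up, long side along own y. A bridge on two posts (86 mm wide in x, 34 mm in y, 90 mm high) stands over the rails at own y = -55 mm; the carriage runs along own -y to get under it. Push no part harder than 25 N
- cup_seat (a point): centre of the floor of the round cup in the grey carriage, 14 mm above the underside of the press. The cup is a 38 x 38 mm block with a hole 21 mm across, 14 mm deep (mouth 14 mm above this point, with a 3 mm chamfer)
- tab_outer (a point): middle of the outer face, 52 mm above the underside of the press, of the black upright push tab on the carriage (34 mm wide along the press's x, 8 mm thick, top 62 mm above the underside of the press), 54 mm from the cup's centre on the side away from the bridge
- carriage (a joint): travel of the carriage in m along the press's own -y: 0 = fully out, 0.090 = fully home against the stop with the cup exactly under the head. Slides with about 1.5 N of friction and stays where it is left
- cap_top (a point): centre of the flat top of the round blue cap of the sprung head, 36 mm across, 116.5 mm above the underside of the press when up. Below it a steel rod (14 mm thick) presses on the capsule's plunger once the cap is 4 mm down
- head (a joint): stroke of the head in m, straight down: 0 = up, 0.0135 = at the rigid stop. The return spring pushes with 4 N at the top and 9.4 N at the stop; a capsule's plunger adds about 3 N. At the stop hold about 20 N (14 to 28 passes); it does not give, so the force climbs by some 15 N for each further mm that a stiff arm is sent
- capsule_mid (a point): centre (half-way up, 26 mm above its foot) of the capsule with the green plunger: white upright cylinder 18 mm across, body 42 mm tall, with a green plunger 10 mm across standing 10 mm out of its top (52 mm over all). Standing in the rack, its foot is 6 mm above the worktop; its own z points up
- capsule_plunger (a joint): how far the green plunger has been pushed into its capsule, m: 0 = out (10 mm proud), 0.010 = flush. It needs about 3 N and stays where it is left
- spare_mid (a point): the same point of the capsule with the orange plunger, of the same size, which stays in the rack. The two may have swapped places
- rack: aluminium block 36 x 110 x 20 mm, fixed, with two holes 14 mm deep at own y = -35 and +35 mm; origin at the centre of its underside; long side along its own y
- bottle_mid (a point): centre of a small amber bottle, 36 mm across, 78 mm tall, standing
- dish_mid (a point): centre of an amber glass dappen dish, 35 mm across, 30 mm tall, standing
Things that resemble listed ones, but are neither listed nor needed, are in the scene too. Leave any yellow look-alike of the part that bears capsule_mid alone.

How it is judged:
On the way, in this order (a step that is already met when the one before it is completed fails the run):
1. the green capsule stands seated in the cup, carriage still out (horizontal distance between capsule_mid and cup_seat below 0.005 m and z of capsule_mid in the frame of cup_seat below 0.0285 m and value of joint carriage below 0.06 m), for 0.2 s.
2. the carriage is fully home with the capsule in it (horizontal distance between capsule_mid and cup_seat below 0.005 m and value of joint carriage above 0.087 m), for 0.2 s.
3. the cap is held down firmly on its stop for half a second with the capsule under it (value of joint head above 0.0127 m and value of joint capsule_plunger above 0.008 m and value of joint carriage above 0.086 m and contact force between any of the fingers, the arm and press above 14 N), for 0.5 s.
At the end, for the whole second after the job is handed in: The green plunger is pushed in at least 8 mm, the cap is back up (within 2 mm), the carriage is home (within 4 mm), the green capsule stands seated in the cup (within 5 mm sideways, foot within 2.5 mm of the floor, tilt under 0.12 rad) and the orange capsule is in the rack (value of joint capsule_plunger above 0.008 m and value of joint head below 0.002 m and value of joint carriage above 0.086 m and horizontal distance between capsule_mid and cup_seat below 0.005 m and z of capsule_mid in the frame of cup_seat below 0.0285 m and angle between capsule_mid's own z axis and vertical below 0.12 rad and horizontal distance between spare_mid and rack below 0.042 m); the robot touches nothing.
It fails at once if the press is pushed with more than 28 N (contact force between any of the arm, the fingers and press above 28 N).
It fails at once if the green plunger is pushed in before the carriage is home (value of joint capsule_plunger above 0.003 m and value of joint carriage below 0.08 m).
It fails at once if the orange capsule is disturbed (distance of spare_mid from where it was at the start of the episode above 0.015 m).
It fails at once if the bottle is disturbed (distance of bottle_mid from where it was at the start of the episode above 0.02 m).
It fails at once if the dish is disturbed (distance of dish_mid from where it was at the start of the episode above 0.02 m).
It also fails if it takes over 72 s, if anything falls off the work surface, if the arm or the gripper's body presses on something with over 40 N, if the wrist force passes 120 N, or if a joint passes its speed limit or range.

## Robot

A 6-joint arm with a two-finger parallel gripper is mounted at the origin on a cart in front of the work surface, level with it; the furniture and walls round the work are solid. World frame = base frame: x ahead of the robot, y to its left, z up, the work surface at z = 0. Lengths are in m, angles in rad, forces in N, time in s.
With the tool pointing down it reaches from about 0.35 to 0.975 m from the base axis. Payload 4.9 kg.
Tool frame: the origin (TCP) lies midway between the tips of the shut fingers; the grasp point (between the pads) lies 19 mm behind it; z points along the fingers, y is the direction in which the jaws open and shut (so a half turn about z gives the same grasp; the last joint's range is limited). The gripper opens to 85 mm and grips with 20 to 120 N. Pads are 22 mm wide; open, the fingers measure 114 mm over their backs; the gripper's body (76 mm by 85 mm) begins 54 mm behind the grasp point. The pads swing forward as they close: fully open they stand 13 mm farther back than shut.
Start: joints at [1.011, 0.053, 1.613, -0, 1.476, -0.119], TCP at [0.267, 0.565, 0.231] pointing down, gripper open.
Joint ranges: [-3.01, 3.01], [-1.01, 2.22], [0.06, 2.58], [-1.02, 4.17], [0.09, 2.62], [-3.14, 3.14]. Speed limits (rad/s): [2.57, 2.57, 3.14, 3.14, 3.14, 3.14].

## Interface

Orientations are given as a unit quaternion [w, x, y, z].
In Python, from plant import manip gives the robot as it stands. The module is installed in compiled form; this text tells all that it offers.
- The arm moves only by the tool move_arm, never from a script. Its argument "rows" is a list of rows, each an object of numbers: "tx", "ty", "tz": the shift along the tool's x, y, z in m; "ax", "ay", "az": the turn, a rotation vector about the tool's x, y, z in degrees; "jaw": the closure in counts, from 0 (fully open) to 255 (shut). In form: [{"tx": .., "ty": .., "tz": .., "ax": .., "ay": .., "az": .., "jaw": ..}, ...]. A call has 1 to 12 rows; each row shifts and turns the pose as measured when the row begins, along the tool's axes as they then stand; what a row does not reach is not made up. A row lasts 1/10 s, in which the tool goes at most 50 mm and 8.59 degrees, less where a joint would pass 70% of its speed; a pose out of reach is approached as far as the arm can. A call with a gripper value outside its range is refused whole. The fingers move at their own pace and stop on an object; the grip force is fixed at half the most. Time passes only in rows, so rows that do not move let the fingers close. It gives the time, the measured TCP pose, the force and the opening at its end, in the units of the state.
- manip.state(): the state, without advancing time (a new reading comes with each control period).
- manip.grab_frame(name): name is "side" or "top"; returns a dict with "color" (480x640x3 uint8, red, green, blue), "intrinsics" (3x3 intrinsics, pixels), "dist_coeffs" ([k1, k2, p1, p2, k3] as OpenCV has them; the pictures are not rectified), "R" (3x3) and "t" (3): a world point X has camera coordinates R X + t. Camera axes: x right, y down, z forward; pixel columns grow to the right and rows downward; lengths in m; the calibration is good to about 2 mm. A picture is of the moment at which its call begins. There is no depth.
- manip.job_done(): hands the job in, once; it reports no verdict.
The state is a dict: "time": time; "joint_pos": joint angles; "joint_vel": joint speeds; "joint_efforts": joint torques, N m; "tool_pos": TCP position; "tool_rot": TCP orientation; "contact_force": force on the tool from outside, world axes, zero at the start; "ft_torque": the same for the moment, N m; "gripper_width": opening from 0.0 (shut) to 1.0 (fully open).
Only numpy, scipy, OpenCV 4.12 (cv2) and the standard library are available. Lean on these libraries where they do the work, as an engineer would, in place of code of your own. Each camera call takes 0.05 s, during which the arm holds its last target.

## Working session

There is one attempt and no reset: what is moved stays moved. The work goes in short steps, Python scripts to look and compute and a tool call to move; the robot and the scene stay as the last step left them, time stands still between calls to the robot, and variables do not carry over. Pictures are saved under pics/ and viewed, and the job is handed in when it is done.

Besides the shell and the picture viewer there is one more tool, called after ">>>" in YAML: its name, and indented under it one key for each argument. move_arm: Moves the arm, as the interface text tells. Its arguments: {"type":"object","properties":{"rows":{"type":"array"}},"required":["rows"]}

```bash
mkdir -p pics
python3 - <<'E'
from plant import manip
import cv2,numpy as np,pickle
print(manip.state())
for n in("side","top"):
    f=manip.grab_frame(n); pickle.dump(f,open(f"pics/{n}0.pkl","wb"))
    cv2.imwrite(f"pics/{n}0.png",f["color"][:,:,::-1]); print(n,f["intrinsics"],f["dist_coeffs"],f["R"],f["t"],-f["R"].T@f["t"])
E
```

```text
{'time': 0.0, 'joint_pos': array([ 1.01099460e+00,  5.33424031e-02,  1.61430349e+00, -8.52715086e-06,
        1.47598765e+00, -1.19002953e-01]), 'joint_vel': array([ 0.00072078, -0.00055005,  0.00179254,  0.00055429, -0.00061603,
       -0.00199117]), 'joint_efforts': array([ 4.38031439e-04, -3.93690491e+01, -3.70175207e+01, -8.25811594e-05,
        7.19795848e-03,  1.47095068e-05]), 'tool_pos': array([0.26633357, 0.56472292, 0.23006631]), 'tool_rot': array([-3.35727732e-04,  2.18618854e-01,  9.75809795e-01, -9.63643827e-04]), 'contact_force': array([-0.37718673, -0.02281133,  0.55975923]), 'ft_torque': array([0.05638006, 0.00055353, 0.00609379]), 'gripper_width': 1.0018776781235863}
side [[509.76587628   0.         321.132458  ]
 [  0.         509.76587628 226.30192237]
 [  0.           0.           1.        ]] [-0.07849444  0.          0.          0.          0.        ] [[-0.99050663 -0.13620306 -0.0185836 ]
 [-0.03055061  0.34991917 -0.9362816 ]
 [ 0.13402718 -0.92682539 -0.35075834]] [0.53280448 0.04235265 1.01529181] [0.39296357 0.99874782 0.40567749]
top [[495.79867495   0.         322.76979035]
 [  0.         495.79867495 228.63897154]
 [  0.           0.           1.        ]] [0.03449272 0.         0.         0.         0.        ] [[ 1.70513778e-03 -9.99909307e-01 -1.33592527e-02]
 [-9.93995967e-01 -2.33198983e-04 -1.09416468e-01]
 [ 1.09403429e-01  1.34656135e-02 -9.93906216e-01]] [0.1954394  0.50622485 0.92069795] [0.40212469 0.18314196 0.97308767]
```

View pics/side0.png

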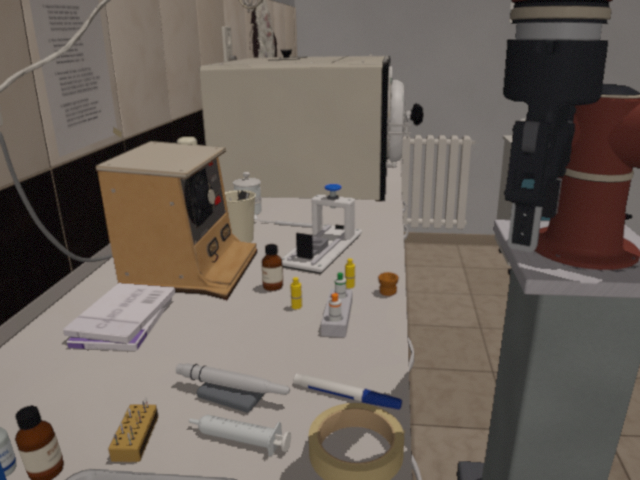

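View pics/top0.png

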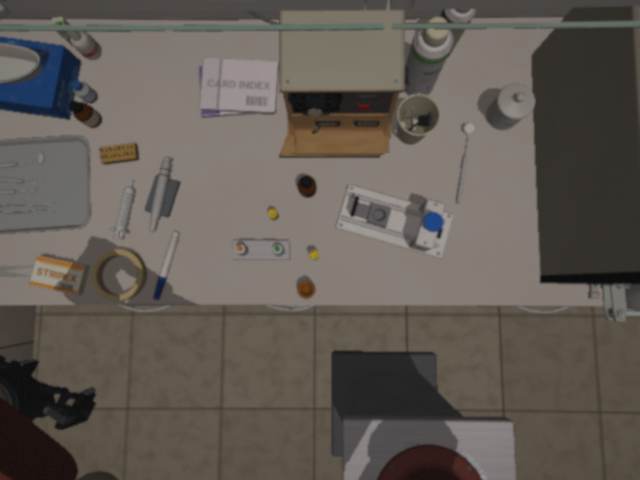

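The top view shows the green plunger at about (278,249) and the orange one at (241,249). The yellow look-alikes are at (272,213) and (313,254). The bottle is at (306,186), the dish at (305,288), the blue cap at (433,222), the cup at (377,213) and the tab at (355,205). In the side view, green is at (340,280), orange at (335,302) and the yellows at (296,294) and (350,275). By its description I choose green at top (278,249), and I'll check it in crops.

```bash
cat > h.py <<'E'
import cv2,numpy as np,pickle
def load(n): return pickle.load(open(f"pics/{n}.pkl","rb"))
def ray(f,uv):
    p=cv2.undistortPoints(np.array([[uv]],float),f["intrinsics"],f["dist_coeffs"])[0,0]
    d=f["R"].T@np.array([p[0],p[1],1]); return -f["R"].T@f["t"],d/np.linalg.norm(d)
def onz(f,uv,z):
    c,d=ray(f,uv); return c+d*(z-c[2])/d[2]
def tri(fa,a,fb,b):
    c1,d1=ray(fa,a);c2,d2=ray(fb,b)
    s=np.linalg.lstsq(np.c_[d1,-d2],c2-c1,rcond=None)[0]
    p,q=c1+s[0]*d1,c2+s[1]*d2; return (p+q)/2,np.linalg.norm(p-q)
def proj(f,X):
    return cv2.projectPoints(np.array([X],float),cv2.Rodrigues(f["R"])[0],f["t"],f["intrinsics"],f["dist_coeffs"])[0][0,0]
def blobs(f,lo,hi,box,mn=6):
    hsv=cv2.cvtColor(f["color"],cv2.COLOR_RGB2HSV); m=cv2.inRange(hsv,np.array(lo),np.array(hi))
    x0,y0,x1,y1=box; k=np.zeros_like(m);k[y0:y1,x0:x1]=m[y0:y1,x0:x1]
    n,l,s,c=cv2.connectedComponentsWithStats(k)
    return [(c[i].round(2),s[i].tolist()) for i in range(1,n) if s[i][4]>=mn]
E
python3 - <<'E'
from h import *
s,t=load("side0"),load("top0")
for n,f,b in(("side",s,(230,170,420,340)),("top",t,(220,160,460,310))):
    x0,y0,x1,y1=b
    c=f["color"][y0:y1,x0:x1,::-1]; k=4 if n=="side" else 3
    cv2.imwrite(f"pics/{n}_crop.png",cv2.resize(c,None,fx=k,fy=k,interpolation=cv2.INTER_CUBIC))
    print(n,"green",blobs(f,(45,60,40),(85,255,255),b),"\nblue",blobs(f,(100,120,50),(125,255,255),b),"\norange",blobs(f,(3,140,150),(18,255,255),b))
E
```

```text
side green [(array([339.94, 275.91]), [338, 273, 5, 7, 34])] 
blue [(array([332.54, 186.89]), [325, 184, 16, 7, 85])] 
orange [(array([334.89, 296.2 ]), [332, 293, 6, 8, 35])]
top green [(array([276.5 , 248.29]), [275, 247, 4, 4, 14])] 
blue [(array([432.83, 221.66]), [424, 213, 19, 18, 280])] 
orange [(array([238.5, 248. ]), [238, 247, 2, 3, 6])]
```

View pics/side_crop.png

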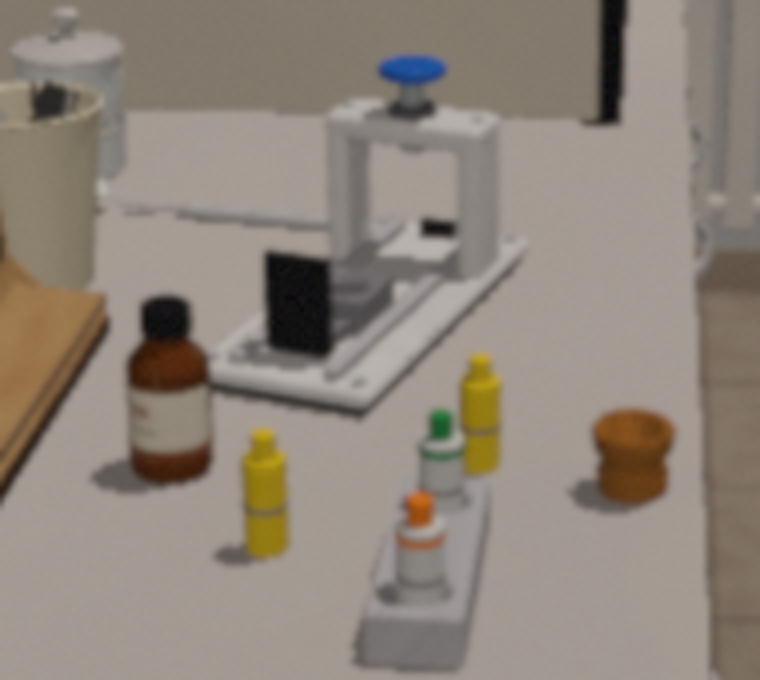

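View pics/top_crop.png

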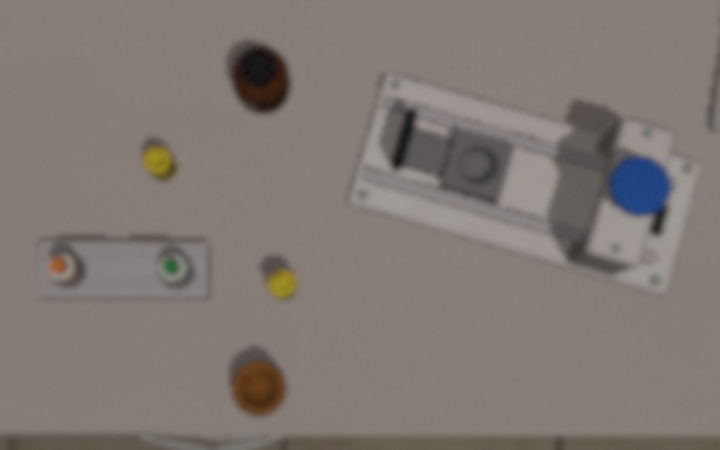

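The crops confirm the choice: the green-plungered white capsule is at side (340,276), in the rack hole nearer the press. The orange one is in the other hole, and the yellows stand free. Next I measure.

Run:
```python
from h import *
s,t=load("side0"),load("top0")
p=lambda a:np.round(a,4)
print("green plunger",tri(t,(276.5,248.3),s,(339.94,275.9)))
print("orange",tri(t,(238.5,248.0),s,(334.9,296.2)))
print("cap",tri(t,(432.8,221.7),s,(332.5,186.9)))
T=lambda c:(c[0]/3+220-.33,c[1]/3+160-.33)
for zb in(0.,.006,.012):
    print(zb,"plate",[p(onz(t,T(c),zb+.01)[:2]) for c in((385,72),(700,163),(665,293),(350,203))])
    print(" cup mouth",p(onz(t,T((478,163)),zb+.028)), "cap",p(onz(t,(432.8,221.7),zb+.1165)), "tabtop ends outer",p(onz(t,T((409,111)),zb+.062)),p(onz(t,T((398,166)),zb+.062)))
    print(" proj plate near corners side", )
print("rack",[p(onz(t,T(c),.02)[:2]) for c in((37,238),(210,238),(210,298),(37,298))])
# block/hole circles
for n,uv,z in(("dish",(258,387),.03),("yel2",(283,284),.05),("yel1",(158,161),.05),("bottle",(258,66),.078)): print(n,p(onz(t,T(uv),z)))
# segmentation of plate
g=cv2.cvtColor(t["color"],cv2.COLOR_RGB2GRAY)
c=t["color"][180:262,330:460,::-1]; cv2.imwrite("pics/press.png",cv2.resize(c,None,fx=6,fy=6,interpolation=cv2.INTER_CUBIC))
c=t["color"][225:275,220:330,::-1]; cv2.imwrite("pics/rack.png",cv2.resize(c,None,fx=7,fy=7,interpolation=cv2.INTER_CUBIC))
c=s["color"][175:275,280:375,::-1]; cv2.imwrite("pics/press_s.png",cv2.resize(c,None,fx=6,fy=6,interpolation=cv2.INTER_CUBIC))
```

```text
green plunger (array([0.46752259, 0.28180156, 0.05217382]), np.float64(0.001772708612676307))
orange (array([0.46773783, 0.35227784, 0.05412434]), np.float64(0.001417495943256302))
cap (array([0.51020749, 0.00403786, 0.1157797 ]), np.float64(0.003115907182468694))
0.0 plate [array([0.5974, 0.1466]), array([ 0.5369, -0.0576]), array([ 0.4524, -0.033 ]), array([0.5107, 0.1697])]
 cup mouth [0.5345 0.088  0.028 ] cap [0.5086 0.0041 0.1165] tabtop ends outer [0.5622 0.1338 0.062 ] [0.5278 0.1407 0.062 ]
 proj plate near corners side
0.006 plate [array([0.5961, 0.1468]), array([ 0.5361, -0.0561]), array([ 0.4521, -0.0316]), array([0.51  , 0.1698])]
 cup mouth [0.5336 0.0886 0.034 ] cap [0.5078 0.0053 0.1225] tabtop ends outer [0.5612 0.1341 0.068 ] [0.527 0.141 0.068]
 proj plate near corners side
0.012 plate [array([0.5949, 0.147 ]), array([ 0.5352, -0.0546]), array([ 0.4518, -0.0303]), array([0.5093, 0.1698])]
 cup mouth [0.5328 0.0892 0.04  ] cap [0.5071 0.0066 0.1285] tabtop ends outer [0.5601 0.1344 0.074 ] [0.5262 0.1413 0.074 ]
 proj plate near corners side
rack [array([0.4868, 0.3714]), array([0.4869, 0.2599]), array([0.4483, 0.2596]), array([0.4482, 0.3706])]
dish [0.3919 0.228  0.03  ]
yel2 [0.4556 0.2119 0.05  ]
yel1 [0.5327 0.2906 0.05  ]
bottle [0.5874 0.2268 0.078 ]
```

View pics/press.png

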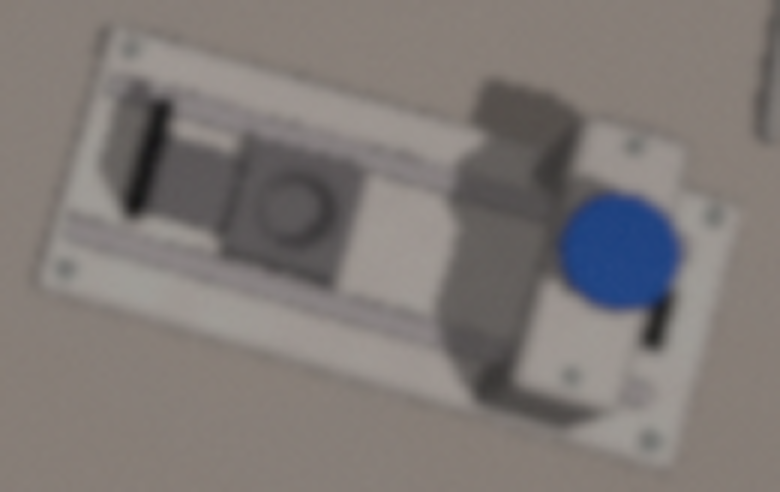

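View pics/rack.png

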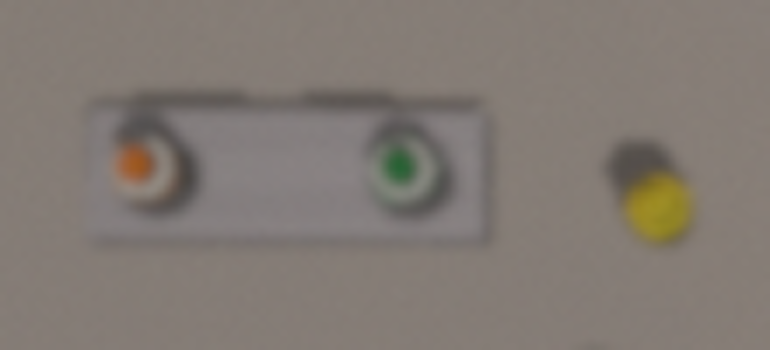

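View pics/press_s.png

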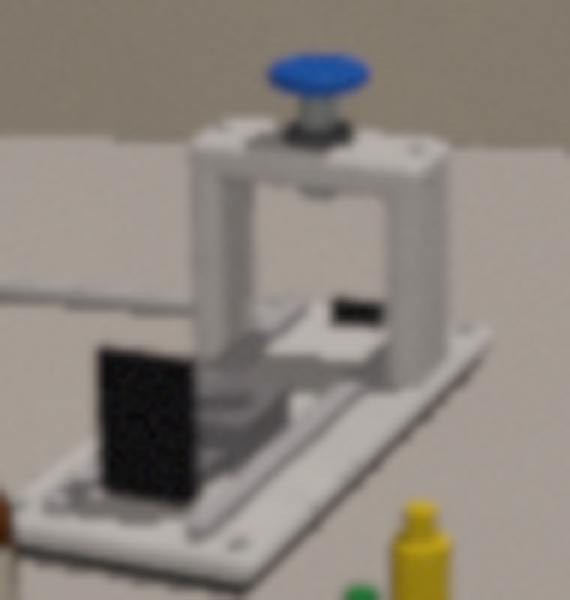

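Run:
```python
from h import *
s,t=load("side0"),load("top0")
T=lambda c:((c[0]+.5)/6+330-.5,(c[1]+.5)/6+180-.5)
S=lambda c:((c[0]+.5)/6+280-.5,(c[1]+.5)/6+175-.5)
for n,a,b,h in(("plate screw near",(65,268),(237,545),.01),("plate screw far",(650,440),(472,330),.01),("bridge screw",(571,375),(421,149),.09),("bridge screw2",(633,147),(228,130),.09),("plate corner",(42,288),(245,572),.01),("tabtopL",(167,100),(100,350),.062),("tabtopR",(142,213),(192,362),.062)):
    X,g=tri(t,T(a),s,S(b)); print(n,X.round(4),round(g,4),"zb",round(X[2]-h,4))
```

```text
plate screw near [0.5178 0.1619 0.0124] 0.0027 zb 0.0024
plate screw far [ 0.4607 -0.026   0.013 ] 0.0002 zb 0.003
bridge screw [0.4753 0.0142 0.0932] 0.0006 zb 0.0032
bridge screw2 [ 0.5439 -0.0057  0.0921] 0.0011 zb 0.0021
plate corner [0.5132 0.1694 0.007 ] 0.0052 zb -0.003
tabtopL [0.5642 0.1313 0.0626] 0.0024 zb 0.0006
tabtopR [0.5314 0.1395 0.0627] 0.0076 zb 0.0007
```

```bash
cat > go.py <<'E'
import sys,numpy as np
from scipy.spatial.transform import Rotation as R
from plant import manip
x,y,z,yaw=map(float,sys.argv[1:5])
s=manip.state();q=s["tool_rot"];r=R.from_quat([*q[1:],q[0]])
a=np.radians(yaw);ty=np.array([np.cos(a),np.sin(a),0]);tz=np.array([0,0,-1.]);g=R.from_matrix(np.c_[np.cross(ty,tz),ty,tz])
d=np.array([x,y,z])-s["tool_pos"]
print("t",s["time"],"pos",s["tool_pos"].round(4),"F",s["contact_force"].round(2),"w",round(s["gripper_width"],3),"j",s["joint_pos"].round(2))
print("shift now mm",(r.inv().apply(d)*1e3).round(1),"turn deg",np.degrees((r.inv()*g).as_rotvec()).round(2),"shift after turn",(g.inv().apply(d)*1e3).round(1))
E
python3 go.py 0.4675 0.2815 0.12 0
```

```text
t 0.1 pos [0.2664 0.5648 0.2302] F [-0.55 -0.87 -0.23] w 0.995 j [ 1.01  0.05  1.61  0.    1.48 -0.12]
shift now mm [-302.8 -170.2  110.4] turn deg [-1.000e-01  5.000e-02  6.474e+01] shift after turn [-283.3  201.1  110.2]
```

>>> move_arm:
  rows:
    - {"az":8.1}
    - {"az":8.1}
    - {"az":8.1}
    - {"az":8.1}
    - {"az":8.1}
    - {"az":8.1}
    - {"az":8.1}
    - {"az":8.1}
    - {"tx":-0.035,"ty":0.025}
    - {"tx":-0.035,"ty":0.025}
    - {"tx":-0.035,"ty":0.025}
    - {"tx":-0.035,"ty":0.025}

```text
schema error: expected keys tx, ty, tz, ax, ay, az, jaw
```

```bash
python3 go.py 0.4675 0.2812 0.12 0
```

```text
t 0.1 pos [0.2664 0.5648 0.2302] F [-0.55 -0.87 -0.23] w 0.995 j [ 1.01  0.05  1.61  0.    1.48 -0.12]
shift now mm [-302.9 -170.4  110.4] turn deg [-1.000e-01  5.000e-02  6.474e+01] shift after turn [-283.6  201.1  110.2]
```

All keys are required in every row.

>>> move_arm:
  rows:
    - {"tx":0,"ty":0,"tz":0,"ax":0,"ay":0,"az":8.1,"jaw":0}
    - {"tx":0,"ty":0,"tz":0,"ax":0,"ay":0,"az":8.1,"jaw":0}
    - {"tx":0,"ty":0,"tz":0,"ax":0,"ay":0,"az":8.1,"jaw":0}
    - {"tx":0,"ty":0,"tz":0,"ax":0,"ay":0,"az":8.1,"jaw":0}
    - {"tx":0,"ty":0,"tz":0,"ax":0,"ay":0,"az":8.1,"jaw":0}
    - {"tx":0,"ty":0,"tz":0,"ax":0,"ay":0,"az":8.1,"jaw":0}
    - {"tx":0,"ty":0,"tz":0,"ax":0,"ay":0,"az":8.1,"jaw":0}
    - {"tx":0,"ty":0,"tz":0,"ax":0,"ay":0,"az":8.1,"jaw":0}
    - {"tx":-0.035,"ty":0.025,"tz":0,"ax":0,"ay":0,"az":0,"jaw":0}
    - {"tx":-0.035,"ty":0.025,"tz":0,"ax":0,"ay":0,"az":0,"jaw":0}
    - {"tx":-0.035,"ty":0.025,"tz":0,"ax":0,"ay":0,"az":0,"jaw":0}
    - {"tx":-0.035,"ty":0.025,"tz":0,"ax":0,"ay":0,"az":0,"jaw":0}

```text
time: 1.3
tool_pos: [0.3568, 0.416, 0.2217]
tool_rot: [0.001, 0.721, 0.693, -0.008]
contact_force: [0.2, -0.7, 0.7]
gripper_width: 0.997
```

```bash
python3 go.py 0.4675 0.2812 0.12 0
```

```text
t 1.3 pos [0.3568 0.416  0.2217] F [ 0.25 -0.74  0.66] w 0.997 j [ 0.73 -0.11  1.79 -0.    1.48  0.77]
shift now mm [-128.9  117.   102.4] turn deg [-0.54  0.73 -2.31] shift after turn [-134.8  110.7  101.7]
```

>>> move_arm:
  rows:
    - {"tx":-0.032,"ty":0.029,"tz":0.01,"ax":-0.3,"ay":0.4,"az":-1.2,"jaw":0}
    - {"tx":-0.032,"ty":0.029,"tz":0.015,"ax":-0.3,"ay":0.4,"az":-1.2,"jaw":0}
    - {"tx":-0.032,"ty":0.029,"tz":0.02,"ax":0,"ay":0,"az":0,"jaw":0}
    - {"tx":-0.032,"ty":0.029,"tz":0.02,"ax":0,"ay":0,"az":0,"jaw":0}
    - {"tx":0,"ty":0,"tz":0.01,"ax":0,"ay":0,"az":0,"jaw":0}
    - {"tx":0,"ty":0,"tz":0,"ax":0,"ay":0,"az":0,"jaw":0}

```text
time: 1.9
tool_pos: [0.4758, 0.2764, 0.1434]
tool_rot: [-0.0, 0.708, 0.706, 0.001]
contact_force: [0.5, 0.6, 0.5]
gripper_width: 0.998
```

```bash
python3 go.py 0.4675 0.2812 0.085 0
```

```text
t 1.9 pos [0.4758 0.2764 0.1434] F [0.52 0.61 0.52] w 0.998 j [ 0.39 -0.06  1.87  0.    1.32  0.39]
shift now mm [ 4.6 -8.4 58.4] turn deg [ 0.08 -0.11 -0.17] shift after turn [ 4.8 -8.3 58.4]
```

>>> move_arm:
  rows:
    - {"tx":0.0048,"ty":-0.0083,"tz":0.02,"ax":0,"ay":0,"az":0,"jaw":0}
    - {"tx":0,"ty":0,"tz":0.02,"ax":0,"ay":0,"az":0,"jaw":0}
    - {"tx":0,"ty":0,"tz":0.02,"ax":0,"ay":0,"az":0,"jaw":0}
    - {"tx":0,"ty":0,"tz":0,"ax":0,"ay":0,"az":0,"jaw":0}

```text
time: 2.3
tool_pos: [0.4659, 0.2855, 0.0841]
tool_rot: [-0.0, 0.707, 0.708, 0.003]
contact_force: [-0.6, -0.5, -0.4]
gripper_width: 0.999
```

```bash
python3 go.py 0.4675 0.2812 0.024 0
cat > snap.py <<'E'
import sys,pickle,cv2
from plant import manip
tag=sys.argv[1]
for n in("side","top"):
    f=manip.grab_frame(n); pickle.dump(f,open(f"pics/{n}{tag}.pkl","wb"))
    x0,y0,x1,y1=(260,170,420,310) if n=="side" else (220,160,480,310)
    c=f["color"][y0:y1,x0:x1,::-1];k=4 if n=="side" else 3
    cv2.imwrite(f"pics/{n}{tag}.png",cv2.resize(c,None,fx=k,fy=k,interpolation=cv2.INTER_CUBIC))
E
python3 snap.py 1
```

```text
t 2.3 pos [0.4659 0.2855 0.0841] F [-0.65 -0.52 -0.36] w 0.999 j [0.41 0.   1.92 0.   1.21 0.41]
shift now mm [-4.6  1.4 60.1] turn deg [ 0.2  -0.24  0.07] shift after turn [-4.3  1.6 60.1]
```

View pics/side1.png

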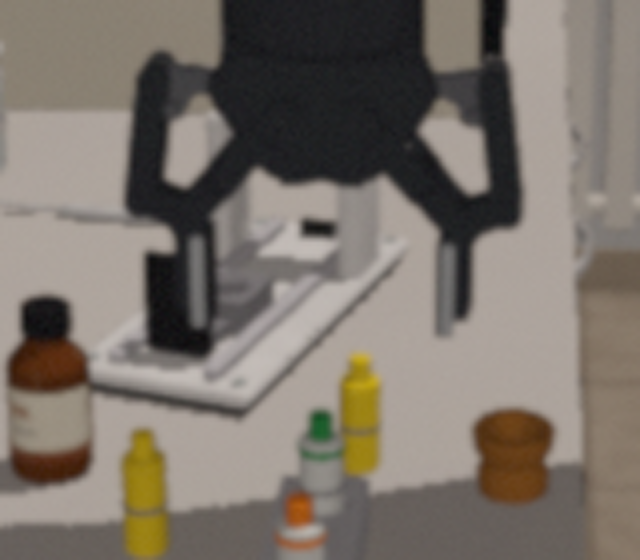

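View pics/top1.png

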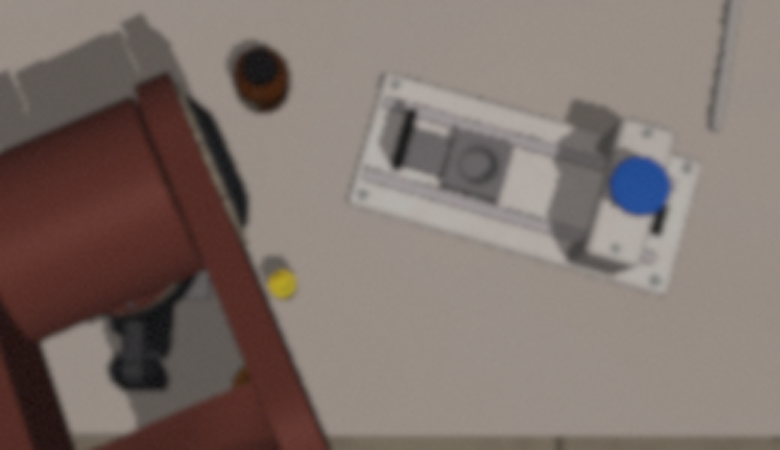

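The side crop shows the jaws at columns 197 and 445, so their midpoint is on the green capsule at column 320. Now I centre and descend.

>>> move_arm:
  rows:
    - {"tx":-0.0043,"ty":0.0016,"tz":0,"ax":0.2,"ay":-0.2,"az":0,"jaw":0}
    - {"tx":0,"ty":0,"tz":0.015,"ax":0,"ay":0,"az":0,"jaw":0}
    - {"tx":0,"ty":0,"tz":0.015,"ax":0,"ay":0,"az":0,"jaw":0}
    - {"tx":0,"ty":0,"tz":0,"ax":0,"ay":0,"az":0,"jaw":0}

```text
time: 2.8
tool_pos: [0.4728, 0.2839, 0.0602]
tool_rot: [0.002, 0.706, 0.708, 0.007]
contact_force: [-0.9, -0.5, 0.6]
gripper_width: 1.004
```

```bash
python3 go.py 0.4675 0.2812 0.024 0
```

```text
t 2.8 pos [0.4728 0.2839 0.0602] F [-0.88 -0.46  0.59] w 1.004 j [0.41 0.04 1.93 0.   1.16 0.4 ]
shift now mm [-2.9 -5.7 36.1] turn deg [ 0.73 -0.34  0.15] shift after turn [-2.7 -5.3 36.2]
```

>>> move_arm:
  rows:
    - {"tx":-0.0027,"ty":-0.0053,"tz":0,"ax":0.7,"ay":-0.3,"az":0,"jaw":0}
    - {"tx":0,"ty":0,"tz":0,"ax":0,"ay":0,"az":0,"jaw":0}
    - {"tx":0,"ty":0,"tz":0,"ax":0,"ay":0,"az":0,"jaw":0}

```text
time: 3.1
tool_pos: [0.4667, 0.2806, 0.0593]
tool_rot: [-0.001, 0.706, 0.708, -0.001]
contact_force: [0.5, 0.1, 0.5]
gripper_width: 1.001
```

```bash
python3 go.py 0.4675 0.2812 0.024 0
```

```text
t 3.1 pos [0.4667 0.2806 0.0593] F [0.51 0.06 0.54] w 1.001 j [0.4  0.04 1.93 0.   1.17 0.4 ]
shift now mm [ 0.6  0.9 35.3] turn deg [-0.11  0.03  0.12] shift after turn [ 0.6  0.8 35.3]
```

>>> move_arm:
  rows:
    - {"tx":0,"ty":0,"tz":0.012,"ax":0,"ay":0,"az":0,"jaw":0}
    - {"tx":0,"ty":0,"tz":0.01,"ax":0,"ay":0,"az":0,"jaw":0}
    - {"tx":0,"ty":0,"tz":0.006,"ax":0,"ay":0,"az":0,"jaw":0}
    - {"tx":0,"ty":0,"tz":0,"ax":0,"ay":0,"az":0,"jaw":0}

```text
time: 3.5
tool_pos: [0.4668, 0.2806, 0.0291]
tool_rot: [-0.0, 0.706, 0.708, -0.001]
contact_force: [0.3, 0.0, 0.1]
gripper_width: 1.001
```

```bash
python3 go.py 0.4675 0.2812 0.024 0
```

```text
t 3.5 pos [0.4668 0.2806 0.0291] F [0.31 0.02 0.09] w 1.001 j [0.4  0.08 1.95 0.   1.12 0.4 ]
shift now mm [0.6 0.7 5.1] turn deg [-0.08  0.01  0.12] shift after turn [0.6 0.7 5.1]
```

>>> move_arm:
  rows:
    - {"tx":0.0006,"ty":0.0007,"tz":0.005,"ax":0,"ay":0,"az":0,"jaw":0}
    - {"tx":0,"ty":0,"tz":0,"ax":0,"ay":0,"az":0,"jaw":80}
    - {"tx":0,"ty":0,"tz":0,"ax":0,"ay":0,"az":0,"jaw":150}
    - {"tx":0,"ty":0,"tz":0,"ax":0,"ay":0,"az":0,"jaw":170}
    - {"tx":0,"ty":0,"tz":0,"ax":0,"ay":0,"az":0,"jaw":170}

```text
time: 4.0
tool_pos: [0.4678, 0.2814, 0.0237]
tool_rot: [-0.0, 0.706, 0.708, -0.0]
contact_force: [-0.6, -0.4, -0.0]
gripper_width: 0.341
```

```bash
python3 go.py 0.4675 0.2812 0.024 0; python3 snap.py 2
```

```text
t 4.0 pos [0.4678 0.2814 0.0237] F [-0.55 -0.35 -0.01] w 0.341 j [0.41 0.09 1.94 0.   1.11 0.4 ]
shift now mm [-0.2 -0.3 -0.3] turn deg [-0.07  0.01  0.12] shift after turn [-0.2 -0.3 -0.3]
```

View pics/side2.png

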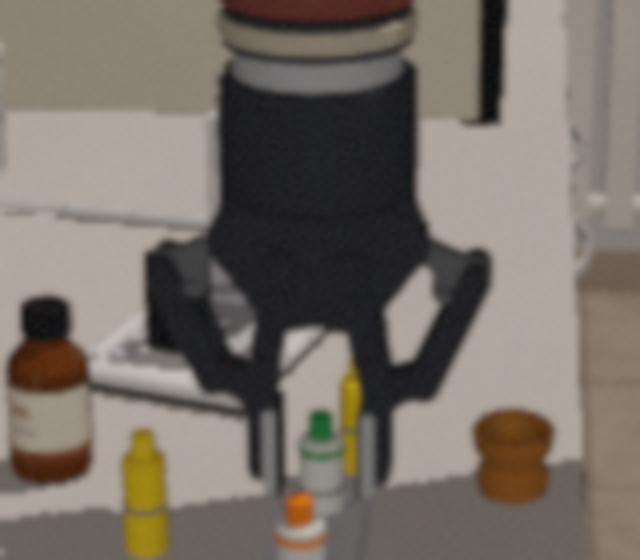

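The pads now stand evenly on both sides of the green capsule (crop columns 275 and 365, capsule at 320). I close the gripper and then lift.

>>> move_arm:
  rows:
    - {"tx":0,"ty":0,"tz":0,"ax":0,"ay":0,"az":0,"jaw":195}
    - {"tx":0,"ty":0,"tz":0,"ax":0,"ay":0,"az":0,"jaw":215}
    - {"tx":0,"ty":0,"tz":0,"ax":0,"ay":0,"az":0,"jaw":235}
    - {"tx":0,"ty":0,"tz":0,"ax":0,"ay":0,"az":0,"jaw":235}
    - {"tx":0,"ty":0,"tz":0,"ax":0,"ay":0,"az":0,"jaw":235}

```text
time: 4.6
tool_pos: [0.468, 0.2815, 0.0242]
tool_rot: [-0.0, 0.706, 0.708, -0.0]
contact_force: [0.5, -0.5, 0.1]
gripper_width: 0.185
```

```bash
python3 go.py 0.4675 0.2812 0.024 0
```

```text
t 4.6 pos [0.468  0.2815 0.0242] F [ 0.51 -0.45  0.11] w 0.185 j [0.41 0.09 1.94 0.   1.11 0.4 ]
shift now mm [-0.3 -0.5  0.2] turn deg [-0.03 -0.01  0.12] shift after turn [-0.3 -0.5  0.2]
```

>>> move_arm:
  rows:
    - {"tx":0,"ty":0,"tz":-0.008,"ax":0,"ay":0,"az":0,"jaw":235}
    - {"tx":0,"ty":0,"tz":-0.01,"ax":0,"ay":0,"az":0,"jaw":235}
    - {"tx":0,"ty":0,"tz":-0.015,"ax":0,"ay":0,"az":0,"jaw":235}
    - {"tx":0,"ty":0,"tz":-0.02,"ax":0,"ay":0,"az":0,"jaw":235}
    - {"tx":0,"ty":0,"tz":-0.025,"ax":0,"ay":0,"az":0,"jaw":235}
    - {"tx":0,"ty":0,"tz":-0.02,"ax":0,"ay":0,"az":0,"jaw":235}
    - {"tx":0,"ty":0,"tz":-0.015,"ax":0,"ay":0,"az":0,"jaw":235}
    - {"tx":0,"ty":0,"tz":0,"ax":0,"ay":0,"az":0,"jaw":235}

```text
time: 5.4
tool_pos: [0.4692, 0.282, 0.1498]
tool_rot: [0.001, 0.706, 0.708, 0.003]
contact_force: [0.4, 0.9, -0.3]
gripper_width: 0.194
```

```bash
python3 go.py 0.534 0.089 0.12 -16.5;python3 snap.py 3
```

```text
t 5.4 pos [0.4692 0.282  0.1498] F [ 0.43  0.86 -0.28] w 0.194 j [ 0.41 -0.07  1.88  0.    1.33  0.4 ]
shift now mm [-193.3   64.2   29.6] turn deg [ 0.27 -0.19 16.63] shift after turn [-166.7  117.    29.8]
```

View pics/side3.png

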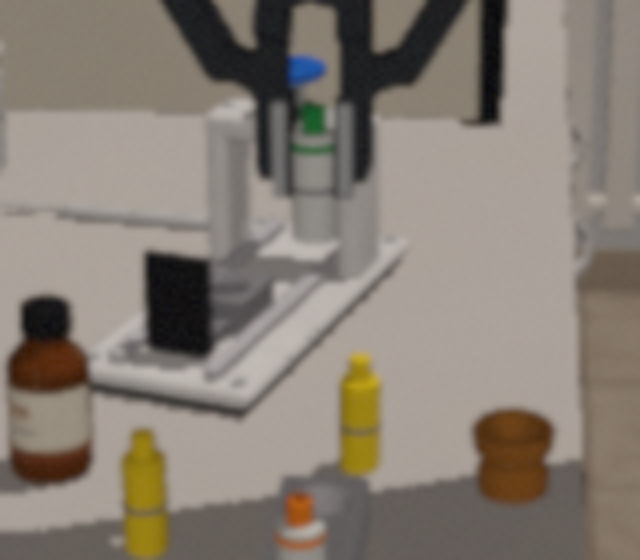

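The green capsule is held upright between the pads (crop about (315,190)), and the orange one stays in the rack. Next I carry it to above the cup.

>>> move_arm:
  rows:
    - {"tx":0,"ty":0,"tz":0,"ax":0,"ay":0,"az":8.3,"jaw":235}
    - {"tx":0,"ty":0,"tz":0,"ax":0,"ay":0,"az":8.3,"jaw":235}
    - {"tx":-0.028,"ty":0.019,"tz":0,"ax":0,"ay":0,"az":0,"jaw":235}
    - {"tx":-0.028,"ty":0.019,"tz":0,"ax":0,"ay":0,"az":0,"jaw":235}
    - {"tx":-0.028,"ty":0.019,"tz":0,"ax":0,"ay":0,"az":0,"jaw":235}
    - {"tx":-0.028,"ty":0.019,"tz":0,"ax":0,"ay":0,"az":0,"jaw":235}
    - {"tx":-0.025,"ty":0.017,"tz":0,"ax":0,"ay":0,"az":0,"jaw":235}
    - {"tx":-0.015,"ty":0.01,"tz":0,"ax":0,"ay":0,"az":0,"jaw":235}
    - {"tx":0,"ty":0,"tz":0,"ax":0,"ay":0,"az":0,"jaw":235}
    - {"tx":0,"ty":0,"tz":0,"ax":0,"ay":0,"az":0,"jaw":235}

```text
time: 6.5
tool_pos: [0.5144, 0.0985, 0.133]
tool_rot: [-0.005, 0.804, 0.594, -0.01]
contact_force: [-0.2, 0.4, 0.3]
gripper_width: 0.187
```

```bash
python3 go.py 0.534 0.089 0.10 -16.5
```

```text
t 6.5 pos [0.5144 0.0985 0.133 ] F [-0.22  0.39  0.33] w 0.187 j [ 0.05 -0.09  1.93 -0.    1.33  0.35]
shift now mm [-3.  22.2 32.6] turn deg [-1.15  0.52 -0.59] shift after turn [-3.5 21.5 33. ]
```

>>> move_arm:
  rows:
    - {"tx":-0.0015,"ty":0.011,"tz":0.006,"ax":-1.1,"ay":0.5,"az":-0.6,"jaw":235}
    - {"tx":-0.0015,"ty":0.011,"tz":0.006,"ax":0,"ay":0,"az":0,"jaw":235}
    - {"tx":0,"ty":0,"tz":0,"ax":0,"ay":0,"az":0,"jaw":235}
    - {"tx":0,"ty":0,"tz":0,"ax":0,"ay":0,"az":0,"jaw":235}

```text
time: 6.9
tool_pos: [0.5331, 0.0919, 0.1181]
tool_rot: [-0.002, 0.8, 0.6, -0.002]
contact_force: [-0.6, 0.5, -0.9]
gripper_width: 0.188
```

```bash
python3 go.py 0.534 0.089 0.08 -16.5; python3 snap.py 4
```

```text
t 6.9 pos [0.5331 0.0919 0.1181] F [-0.58  0.47 -0.95] w 0.188 j [ 0.03 -0.05  1.91  0.    1.29  0.32]
shift now mm [-2.5  1.9 38.1] turn deg [-0.32  0.03  0.21] shift after turn [-2.5  1.7 38.1]
```

View pics/side4.png

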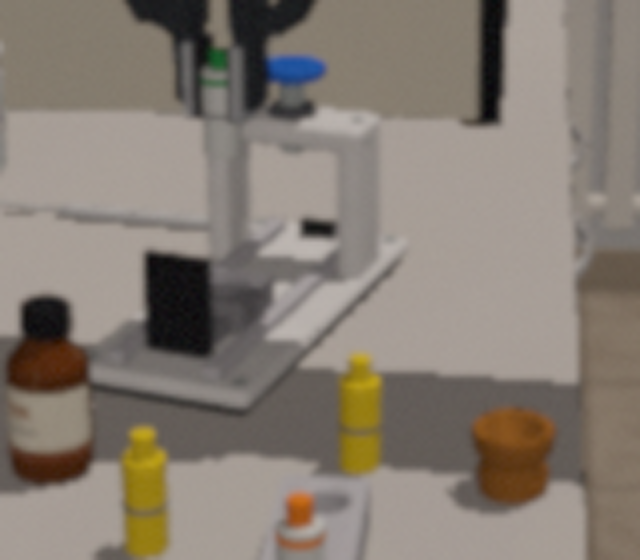

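View pics/top4.png

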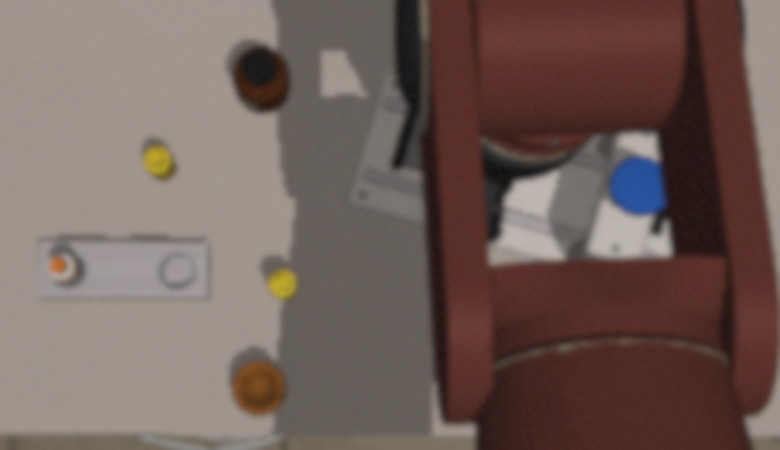

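```bash
python3 - <<'E'
from h import *
s=load("side4")
b=blobs(s,(45,60,40),(85,255,255),(290,170,340,200),4); print(b)
tcp=np.array([0.5331,0.0919,0.1181]); print("pred plunger",proj(s,tcp+[0,0,.029]))
s0=load("side0");print("pred in rack",proj(s0,[.468,.2815,.053]),"obs 339.9,275.9")
E
python3 go.py 0.534 0.089 0.08 -16.5
```

```text
[(array([313.8 , 183.92]), [311, 181, 6, 6, 25])]
pred plunger [315.50905498 183.66328752]
pred in rack [340.21771731 275.37436674] obs 339.9,275.9
t 7.0 pos [0.5331 0.0918 0.1184] F [ 0.33  0.27 -0.72] w 0.185 j [ 0.03 -0.05  1.91  0.    1.29  0.32]
shift now mm [-2.4  1.8 38.3] turn deg [-0.28  0.03  0.21] shift after turn [-2.4  1.7 38.4]
```

>>> move_arm:
  rows:
    - {"tx":-0.0025,"ty":0.0017,"tz":0,"ax":-0.3,"ay":0,"az":0.2,"jaw":235}
    - {"tx":0,"ty":0,"tz":0.01,"ax":0,"ay":0,"az":0,"jaw":235}
    - {"tx":0,"ty":0,"tz":0.01,"ax":0,"ay":0,"az":0,"jaw":235}
    - {"tx":0,"ty":0,"tz":0.01,"ax":0,"ay":0,"az":0,"jaw":235}
    - {"tx":0,"ty":0,"tz":0,"ax":0,"ay":0,"az":0,"jaw":235}
    - {"tx":0,"ty":0,"tz":0,"ax":0,"ay":0,"az":0,"jaw":235}

```text
time: 7.6
tool_pos: [0.5333, 0.0893, 0.0855]
tool_rot: [0.0, 0.801, 0.599, -0.0]
contact_force: [-0.2, -0.3, 0.7]
gripper_width: 0.187
```

```bash
python3 go.py 0.534 0.089 0.055 -16.5
```

```text
t 7.6 pos [0.5333 0.0893 0.0855] F [-0.22 -0.27  0.74] w 0.187 j [ 0.03 -0.01  1.93 -0.    1.22  0.32]
shift now mm [-0.   0.7 30.5] turn deg [0.   0.03 0.03] shift after turn [-0.1  0.7 30.5]
```

Run:
```python
from plant import manip
from h import *
s=manip.grab_frame("side"); pickle.dump(s,open("pics/side5.pkl","wb"))
print(blobs(s,(45,60,40),(85,255,255),(290,170,340,240),4))
tcp=manip.state()["tool_pos"];print(tcp,"pred plunger",proj(s,tcp+[0,0,.029]),"foot",proj(s,tcp-[0,0,.018]))
c=s["color"][175:275,270:365,::-1]; cv2.imwrite("pics/side5.png",cv2.resize(c,None,fx=6,fy=6,interpolation=cv2.INTER_CUBIC))
```

```text
[(array([314.08, 200.44]), [312, 198, 5, 6, 25])]
[0.53310785 0.08927253 0.08537448] pred plunger [316.09501722 199.97927712] foot [316.63284918 223.2978387 ]
```

View pics/side5.png

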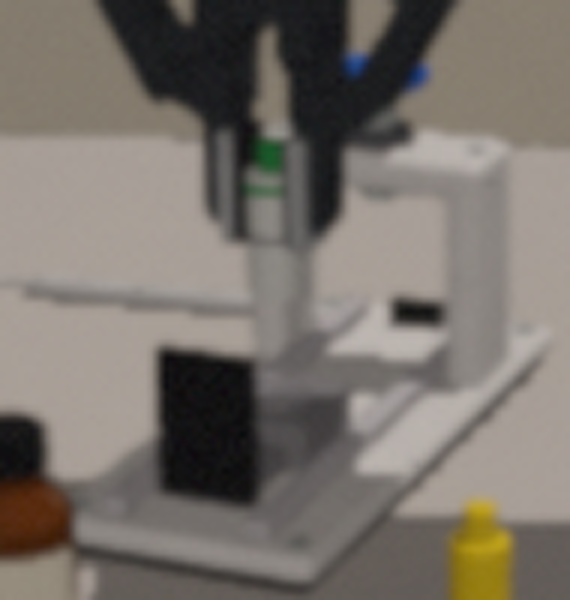

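>>> move_arm:
  rows:
    - {"tx":0,"ty":0.0007,"tz":0.01,"ax":0,"ay":0,"az":0,"jaw":235}
    - {"tx":0,"ty":0,"tz":0.01,"ax":0,"ay":0,"az":0,"jaw":235}
    - {"tx":0,"ty":0,"tz":0.006,"ax":0,"ay":0,"az":0,"jaw":235}
    - {"tx":0,"ty":0,"tz":0,"ax":0,"ay":0,"az":0,"jaw":235}
    - {"tx":0,"ty":0,"tz":0,"ax":0,"ay":0,"az":0,"jaw":235}

```text
time: 8.15
tool_pos: [0.534, 0.089, 0.0572]
tool_rot: [0.0, 0.801, 0.599, -0.0]
contact_force: [-0.3, 0.3, -0.5]
gripper_width: 0.185
```

```bash
python3 go.py 0.534 0.089 0.0345 -16.5
python3 - <<'E'
from plant import manip
from h import *
s=manip.grab_frame("side")
c=s["color"][175:275,270:365,::-1]; cv2.imwrite("pics/side6.png",cv2.resize(c,None,fx=6,fy=6,interpolation=cv2.INTER_CUBIC))
E
```

```text
t 8.15 pos [0.534  0.089  0.0572] F [-0.27  0.32 -0.51] w 0.185 j [ 0.03  0.03  1.94 -0.    1.17  0.32]
shift now mm [ 0.  -0.  22.7] turn deg [-0.01  0.03  0.03] shift after turn [ 0.  -0.  22.7]
```

View pics/side6.png

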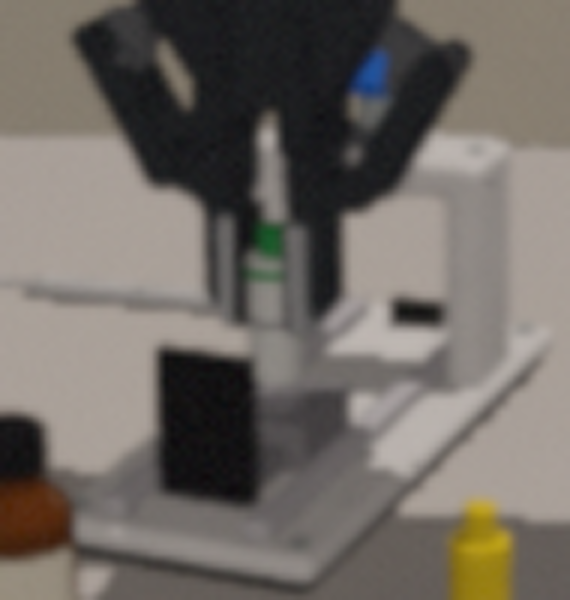

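>>> move_arm:
  rows:
    - {"tx":0,"ty":0,"tz":0.004,"ax":0,"ay":0,"az":0,"jaw":235}
    - {"tx":0,"ty":0,"tz":0.003,"ax":0,"ay":0,"az":0,"jaw":235}
    - {"tx":0,"ty":0,"tz":0.002,"ax":0,"ay":0,"az":0,"jaw":235}
    - {"tx":0,"ty":0,"tz":0.002,"ax":0,"ay":0,"az":0,"jaw":235}
    - {"tx":0,"ty":0,"tz":0.001,"ax":0,"ay":0,"az":0,"jaw":235}
    - {"tx":0,"ty":0,"tz":0.001,"ax":0,"ay":0,"az":0,"jaw":235}

```text
time: 8.8
tool_pos: [0.5349, 0.089, 0.0443]
tool_rot: [0.001, 0.801, 0.599, 0.001]
contact_force: [-0.4, 0.3, -0.2]
gripper_width: 0.191
```

```bash
python3 go.py 0.534 0.089 0.0345 -16.5
```

```text
t 8.8 pos [0.5349 0.089  0.0443] F [-0.41  0.31 -0.21] w 0.191 j [ 0.03  0.05  1.95 -0.    1.14  0.32]
shift now mm [-0.3 -0.9  9.8] turn deg [ 0.12 -0.01  0.03] shift after turn [-0.3 -0.9  9.8]
```

The foot is about 4 mm below the mouth height and there is no contact force, so it is entering the cup. I continue down.

>>> move_arm:
  rows:
    - {"tx":0,"ty":0,"tz":0.002,"ax":0,"ay":0,"az":0,"jaw":235}
    - {"tx":0,"ty":0,"tz":0.002,"ax":0,"ay":0,"az":0,"jaw":235}
    - {"tx":0,"ty":0,"tz":0.0015,"ax":0,"ay":0,"az":0,"jaw":235}
    - {"tx":0,"ty":0,"tz":0.001,"ax":0,"ay":0,"az":0,"jaw":235}

```text
time: 9.2
tool_pos: [0.535, 0.0891, 0.0373]
tool_rot: [0.001, 0.801, 0.599, 0.001]
contact_force: [-0.3, 0.7, -0.1]
gripper_width: 0.184
```

```bash
python3 go.py 0.534 0.089 0.0345 -16.5
```

```text
t 9.2 pos [0.535  0.0891 0.0373] F [-0.35  0.74 -0.1 ] w 0.184 j [ 0.03  0.06  1.95 -0.    1.13  0.32]
shift now mm [-0.4 -0.9  2.8] turn deg [ 0.13 -0.01  0.03] shift after turn [-0.4 -0.9  2.8]
```

>>> move_arm:
  rows:
    - {"tx":0,"ty":0,"tz":0.001,"ax":0,"ay":0,"az":0,"jaw":235}
    - {"tx":0,"ty":0,"tz":0.001,"ax":0,"ay":0,"az":0,"jaw":235}
    - {"tx":0,"ty":0,"tz":0.0005,"ax":0,"ay":0,"az":0,"jaw":235}

```text
time: 9.5
tool_pos: [0.5351, 0.0891, 0.0358]
tool_rot: [0.001, 0.801, 0.599, 0.0]
contact_force: [-2.4, 0.0, 4.7]
gripper_width: 0.187
```

```bash
python3 go.py 0.534 0.089 0.0345 -16.5
```

```text
t 9.5 pos [0.5351 0.0891 0.0358] F [-2.42  0.02  4.71] w 0.187 j [ 0.03  0.06  1.95 -0.    1.13  0.32]
shift now mm [-0.4 -1.   1.3] turn deg [0.08 0.01 0.03] shift after turn [-0.4 -1.   1.3]
```

The floor contact is at the expected height (4.7 N). I release.

>>> move_arm:
  rows:
    - {"tx":0,"ty":0,"tz":0,"ax":0,"ay":0,"az":0,"jaw":205}
    - {"tx":0,"ty":0,"tz":0,"ax":0,"ay":0,"az":0,"jaw":180}
    - {"tx":0,"ty":0,"tz":0,"ax":0,"ay":0,"az":0,"jaw":150}
    - {"tx":0,"ty":0,"tz":0,"ax":0,"ay":0,"az":0,"jaw":100}
    - {"tx":0,"ty":0,"tz":0,"ax":0,"ay":0,"az":0,"jaw":100}

```text
time: 10.0
tool_pos: [0.5354, 0.0891, 0.0355]
tool_rot: [0.001, 0.801, 0.599, 0.001]
contact_force: [-0.7, 0.0, 0.3]
gripper_width: 0.608
```

```bash
python3 go.py 0.534 0.089 0.0345 -16.5
python3 - <<'E'
from plant import manip
from h import *
s=manip.grab_frame("side")
c=s["color"][175:275,270:365,::-1]; cv2.imwrite("pics/side7.png",cv2.resize(c,None,fx=6,fy=6,interpolation=cv2.INTER_CUBIC))
E
```

```text
t 10.0 pos [0.5354 0.0891 0.0355] F [-0.72  0.03  0.32] w 0.608 j [ 0.03  0.06  1.95 -0.    1.12  0.32]
shift now mm [-0.5 -1.3  1. ] turn deg [ 0.15 -0.02  0.03] shift after turn [-0.5 -1.3  1. ]
```

View pics/side7.png

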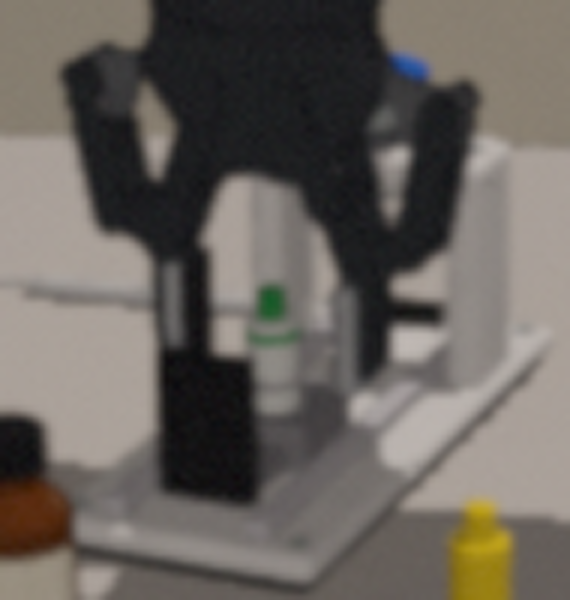

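The green capsule stands upright in the cup (crop (272,350)). I raise and then move out behind the tab.

>>> move_arm:
  rows:
    - {"tx":0,"ty":0,"tz":-0.01,"ax":0,"ay":0,"az":0,"jaw":60}
    - {"tx":0,"ty":0,"tz":-0.015,"ax":0,"ay":0,"az":0,"jaw":60}
    - {"tx":0,"ty":0,"tz":-0.02,"ax":0,"ay":0,"az":0,"jaw":60}
    - {"tx":0,"ty":0,"tz":-0.025,"ax":0,"ay":0,"az":0,"jaw":60}
    - {"tx":0,"ty":0,"tz":-0.02,"ax":0,"ay":0,"az":0,"jaw":60}
    - {"tx":0.02,"ty":0,"tz":0,"ax":0,"ay":0,"az":0,"jaw":60}
    - {"tx":0.025,"ty":0,"tz":0,"ax":0,"ay":0,"az":0,"jaw":150}
    - {"tx":0.02,"ty":0,"tz":0,"ax":0,"ay":0,"az":0,"jaw":255}
    - {"tx":0.01,"ty":0,"tz":0,"ax":0,"ay":0,"az":0,"jaw":255}
    - {"tx":0,"ty":0,"tz":0,"ax":0,"ay":0,"az":0,"jaw":255}
    - {"tx":0,"ty":0,"tz":0,"ax":0,"ay":0,"az":0,"jaw":255}

```text
time: 11.15
tool_pos: [0.5607, 0.163, 0.1441]
tool_rot: [0.005, 0.801, 0.598, 0.007]
contact_force: [0.2, -0.1, 0.1]
gripper_width: 0.002
```

```bash
python3 go.py 0.557 0.163 0.05 -16.5; python3 snap.py 8
```

```text
t 11.15 pos [0.5607 0.163  0.1441] F [ 0.17 -0.07  0.12] w 0.002 j [ 0.16  0.01  1.8  -0.    1.31  0.45]
shift now mm [-1.6 -5.1 94. ] turn deg [ 0.92 -0.3  -0.03] shift after turn [-1.1 -3.6 94.1]
```

View pics/side8.png

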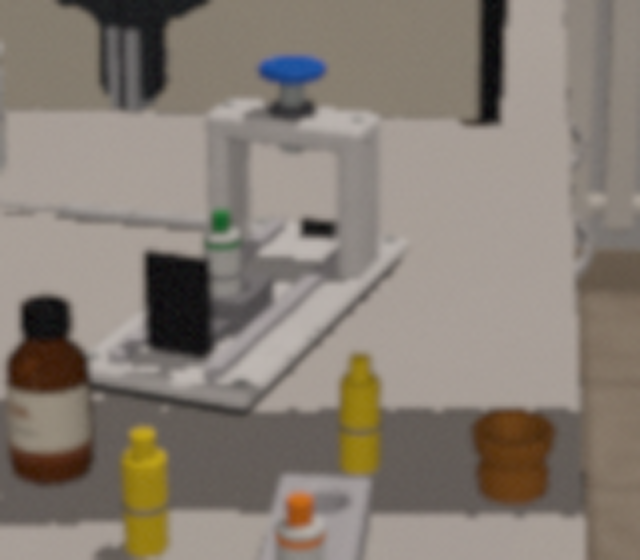

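View pics/top8.png

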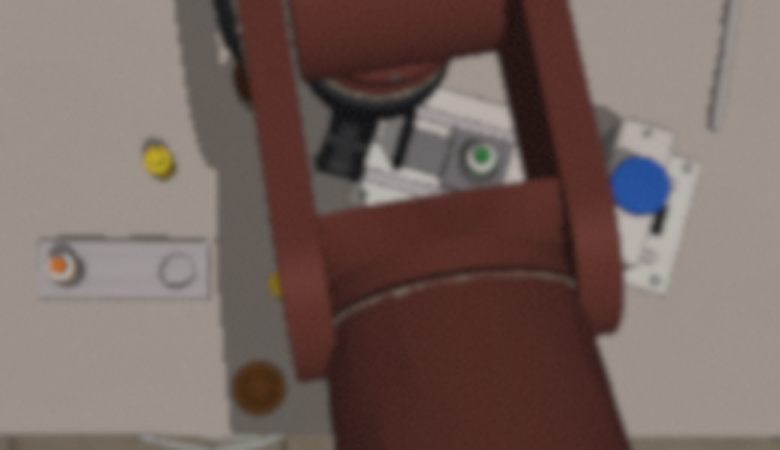

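The capsule stands in the cup (top crop (481,157), side crop (222,250)) and the closed fingers are behind the tab. I descend.

>>> move_arm:
  rows:
    - {"tx":-0.0002,"ty":-0.0055,"tz":0.01,"ax":0.9,"ay":-0.3,"az":0,"jaw":255}
    - {"tx":0,"ty":0,"tz":0.02,"ax":0,"ay":0,"az":0,"jaw":255}
    - {"tx":0,"ty":0,"tz":0.02,"ax":0,"ay":0,"az":0,"jaw":255}
    - {"tx":0,"ty":0,"tz":0.015,"ax":0,"ay":0,"az":0,"jaw":255}
    - {"tx":0,"ty":0,"tz":0,"ax":0,"ay":0,"az":0,"jaw":255}
    - {"tx":0,"ty":0,"tz":0,"ax":0,"ay":0,"az":0,"jaw":255}

```text
time: 11.85
tool_pos: [0.5525, 0.1611, 0.0734]
tool_rot: [-0.002, 0.803, 0.596, -0.003]
contact_force: [-0.2, 0.8, 0.5]
gripper_width: 0.002
```

```bash
python3 go.py 0.556 0.163 0.05 -16.5
```

```text
t 11.85 pos [0.5525 0.1611 0.0734] F [-0.24  0.76  0.55] w 0.002 j [ 0.15  0.09  1.85 -0.    1.21  0.45]
shift now mm [ 2.9  2.9 23.4] turn deg [-0.36  0.17 -0.31] shift after turn [ 2.8  2.8 23.4]
```

>>> move_arm:
  rows:
    - {"tx":0.0035,"ty":0.0028,"tz":0,"ax":-0.4,"ay":0.2,"az":-0.3,"jaw":255}
    - {"tx":0,"ty":0,"tz":0.01,"ax":0,"ay":0,"az":0,"jaw":255}
    - {"tx":0,"ty":0,"tz":0.008,"ax":0,"ay":0,"az":0,"jaw":255}
    - {"tx":0,"ty":0,"tz":0.003,"ax":0,"ay":0,"az":0,"jaw":255}
    - {"tx":0,"ty":0,"tz":0,"ax":0,"ay":0,"az":0,"jaw":255}
    - {"tx":0,"ty":0,"tz":0,"ax":0,"ay":0,"az":0,"jaw":255}

```text
time: 12.45
tool_pos: [0.5583, 0.1642, 0.0531]
tool_rot: [0.001, 0.801, 0.598, 0.002]
contact_force: [0.5, -0.9, -0.0]
gripper_width: -0.0
```

```bash
python3 go.py 0.529 0.072 0.05 -16.5
python3 - <<'E'
from plant import manip
from h import *
s=manip.grab_frame("side")
c=s["color"][175:275,270:365,::-1]; cv2.imwrite("pics/side9.png",cv2.resize(c,None,fx=6,fy=6,interpolation=cv2.INTER_CUBIC))
E
```

```text
t 12.45 pos [0.5583 0.1642 0.0531] F [ 0.54 -0.9  -0.04] w -0.0 j [0.16 0.12 1.85 0.   1.16 0.45]
shift now mm [-96.7  -2.    2.8] turn deg [ 0.28 -0.14  0.02] shift after turn [-96.7  -1.9   3.1]
```

View pics/side9.png

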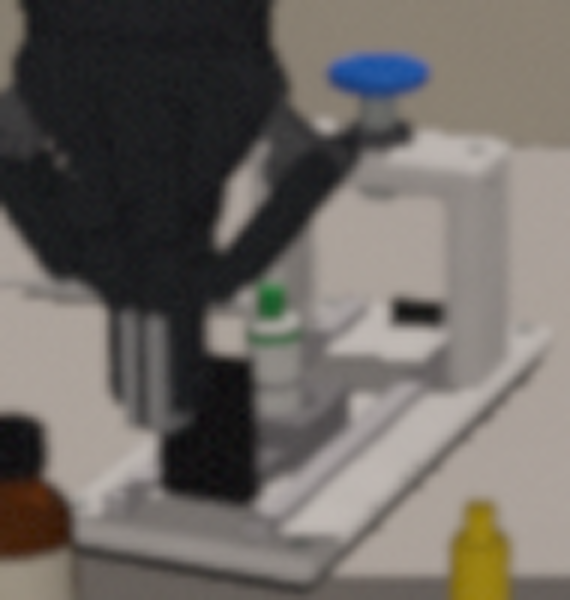

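Run:
```python
from h import *
s=load("side0")
S=lambda X:(proj(s,X)-[270,175])*6
tcp=np.array([.5583,.1642,.0531]);print("tcp",S(tcp))
u=np.array([.284,.959,0]);v=np.array([.959,-.284,0]);cup=np.array([.535,.089,0])
for k in(-17,17): print(k,"tab top outer",S(cup+.054*u+v*k/1e3+[0,0,.0655]),"bottom",S(cup+.054*u+v*k/1e3+[0,0,.02]))
for d in (0,.054,.09): print(np.dot(tcp-cup,u),np.dot(tcp-cup,v))
```

```text
tcp [161.9525403  417.69510768]
-17 tab top outer [250.13524131 359.38507523] bottom [253.84358483 496.35355331]
17 tab top outer [150.40065662 344.44931464] bottom [155.73763323 479.75219909]
0.07873400000000001 0.0009878999999999854
0.07873400000000001 0.0009878999999999854
0.07873400000000001 0.0009878999999999854
```

The tab and finger pixels agree with the predictions to about 2 mm. I push.

>>> move_arm:
  rows:
    - {"tx":-0.005,"ty":-0.003,"tz":0.002,"ax":0.3,"ay":0,"az":0,"jaw":255}
    - {"tx":-0.003,"ty":0,"tz":0,"ax":0,"ay":0,"az":0,"jaw":255}
    - {"tx":-0.003,"ty":0,"tz":0,"ax":0,"ay":0,"az":0,"jaw":255}
    - {"tx":-0.002,"ty":0,"tz":0,"ax":0,"ay":0,"az":0,"jaw":255}
    - {"tx":-0.002,"ty":0,"tz":0,"ax":0,"ay":0,"az":0,"jaw":255}
    - {"tx":-0.002,"ty":0,"tz":0,"ax":0,"ay":0,"az":0,"jaw":255}

```text
time: 13.1
tool_pos: [0.5504, 0.148, 0.0516]
tool_rot: [-0.001, 0.801, 0.598, 0.002]
contact_force: [0.9, 2.2, -1.0]
gripper_width: 0.002
```

```bash
python3 go.py 0.529 0.072 0.051 -16.5
```

```text
t 13.1 pos [0.5504 0.148  0.0516] F [ 0.95  2.16 -1.04] w 0.002 j [0.13 0.1  1.88 0.   1.16 0.42]
shift now mm [-79.    1.    0.3] turn deg [ 0.03 -0.26 -0.  ] shift after turn [-79.    1.    0.6]
```

>>> move_arm:
  rows:
    - {"tx":-0.003,"ty":0,"tz":0,"ax":0,"ay":0,"az":0,"jaw":255}
    - {"tx":-0.004,"ty":0,"tz":0,"ax":0,"ay":0,"az":0,"jaw":255}
    - {"tx":-0.005,"ty":0,"tz":0,"ax":0,"ay":0,"az":0,"jaw":255}
    - {"tx":-0.005,"ty":0,"tz":0,"ax":0,"ay":0,"az":0,"jaw":255}
    - {"tx":-0.005,"ty":0,"tz":0,"ax":0,"ay":0,"az":0,"jaw":255}
    - {"tx":-0.005,"ty":0,"tz":0,"ax":0,"ay":0,"az":0,"jaw":255}
    - {"tx":-0.004,"ty":0,"tz":0,"ax":0,"ay":0,"az":0,"jaw":255}
    - {"tx":-0.003,"ty":0,"tz":0,"ax":0,"ay":0,"az":0,"jaw":255}

```text
time: 13.9
tool_pos: [0.5402, 0.113, 0.0516]
tool_rot: [-0.001, 0.801, 0.598, 0.003]
contact_force: [0.1, 1.7, -1.4]
gripper_width: 0.002
```

```bash
python3 go.py 0.524 0.063 0.051 -16.5; python3 snap.py 10
```

```text
t 13.9 pos [0.5402 0.113  0.0516] F [ 0.07  1.71 -1.37] w 0.002 j [0.07 0.06 1.92 0.01 1.15 0.35]
shift now mm [-52.6  -1.3   0.3] turn deg [ 0.05 -0.34 -0.01] shift after turn [-52.6  -1.3   0.6]
```

View pics/side10.png

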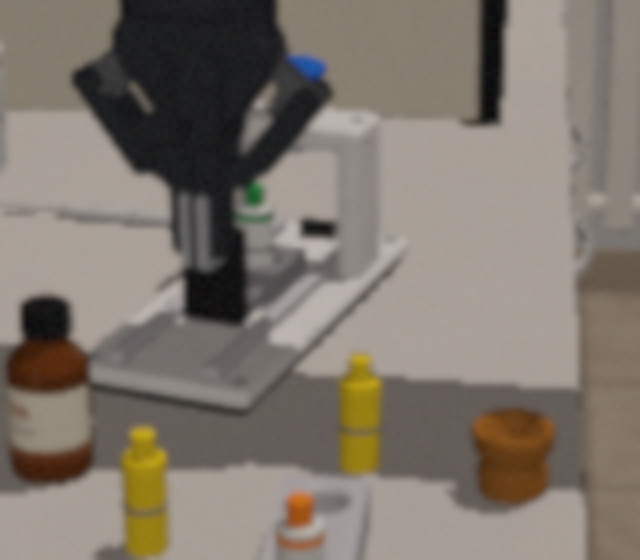

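The carriage is sliding and the capsule is upright (crop (255,220)). I continue.

>>> move_arm:
  rows:
    - {"tx":-0.004,"ty":0,"tz":0,"ax":0,"ay":0,"az":0,"jaw":255}
    - {"tx":-0.005,"ty":0,"tz":0,"ax":0,"ay":0,"az":0,"jaw":255}
    - {"tx":-0.005,"ty":0,"tz":0,"ax":0,"ay":0,"az":0,"jaw":255}
    - {"tx":-0.005,"ty":0,"tz":0,"ax":0,"ay":0,"az":0,"jaw":255}
    - {"tx":-0.005,"ty":0,"tz":0,"ax":0,"ay":0,"az":0,"jaw":255}
    - {"tx":-0.005,"ty":0,"tz":0,"ax":0,"ay":0,"az":0,"jaw":255}
    - {"tx":-0.004,"ty":0,"tz":0,"ax":0,"ay":0,"az":0,"jaw":255}
    - {"tx":-0.003,"ty":0,"tz":0,"ax":0,"ay":0,"az":0,"jaw":255}

```text
time: 14.8
tool_pos: [0.5292, 0.0759, 0.0517]
tool_rot: [-0.001, 0.801, 0.598, 0.003]
contact_force: [0.7, 1.5, -0.6]
gripper_width: -0.002
```

```bash
python3 go.py 0.524 0.063 0.051 -16.5
```

```text
t 14.8 pos [0.5292 0.0759 0.0517] F [ 0.66  1.53 -0.57] w -0.002 j [0.   0.02 1.96 0.01 1.15 0.29]
shift now mm [-13.9  -1.3   0.6] turn deg [ 0.06 -0.35  0.01] shift after turn [-13.9  -1.3   0.7]
```

>>> move_arm:
  rows:
    - {"tx":-0.003,"ty":0,"tz":0,"ax":0,"ay":0,"az":0,"jaw":255}
    - {"tx":-0.003,"ty":0,"tz":0,"ax":0,"ay":0,"az":0,"jaw":255}
    - {"tx":-0.002,"ty":0,"tz":0,"ax":0,"ay":0,"az":0,"jaw":255}
    - {"tx":-0.001,"ty":0,"tz":0,"ax":0,"ay":0,"az":0,"jaw":255}
    - {"tx":-0.001,"ty":0,"tz":0,"ax":0,"ay":0,"az":0,"jaw":255}
    - {"tx":-0.001,"ty":0,"tz":0,"ax":0,"ay":0,"az":0,"jaw":255}
    - {"tx":-0.001,"ty":0,"tz":0,"ax":0,"ay":0,"az":0,"jaw":255}

```text
time: 15.5
tool_pos: [0.5268, 0.0676, 0.0519]
tool_rot: [-0.004, 0.802, 0.598, 0.008]
contact_force: [1.5, 5.4, -1.6]
gripper_width: 0.002
```

```bash
python3 go.py 0.524 0.063 0.051 -16.5
```

```text
t 15.5 pos [0.5268 0.0676 0.0519] F [ 1.51  5.37 -1.62] w 0.002 j [-0.02  0.01  1.98  0.02  1.15  0.26]
shift now mm [-5.2 -1.4  0.8] turn deg [ 0.13 -0.99 -0.09] shift after turn [-5.2 -1.4  0.9]
```

>>> move_arm:
  rows:
    - {"tx":-0.0008,"ty":0,"tz":0,"ax":0,"ay":0,"az":0,"jaw":255}
    - {"tx":-0.0008,"ty":0,"tz":0,"ax":0,"ay":0,"az":0,"jaw":255}

```text
time: 15.7
tool_pos: [0.5268, 0.0677, 0.0519]
tool_rot: [-0.005, 0.802, 0.598, 0.009]
contact_force: [2.3, 5.0, -0.9]
gripper_width: -0.003
```

```bash
python3 go.py 0.524 0.063 0.051 -16.5; python3 snap.py 11
```

```text
t 15.7 pos [0.5268 0.0677 0.0519] F [ 2.3   5.01 -0.9 ] w -0.003 j [-0.02  0.01  1.98  0.02  1.15  0.26]
shift now mm [-5.3 -1.4  0.8] turn deg [ 0.17 -1.21 -0.08] shift after turn [-5.3 -1.4  0.9]
```

View pics/side11.png

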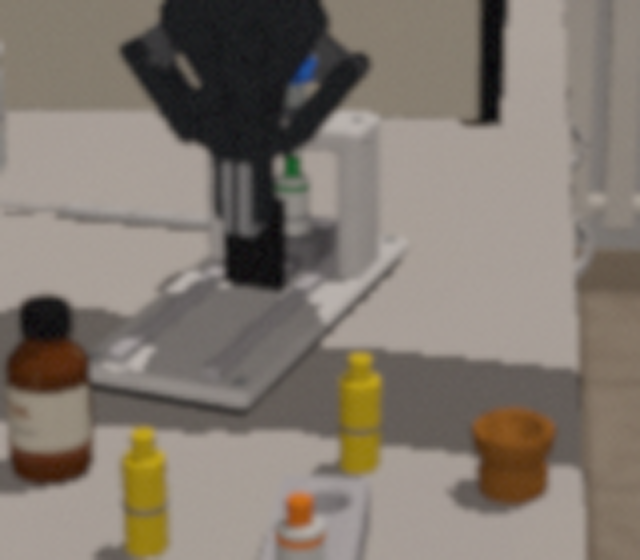

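View pics/top11.png

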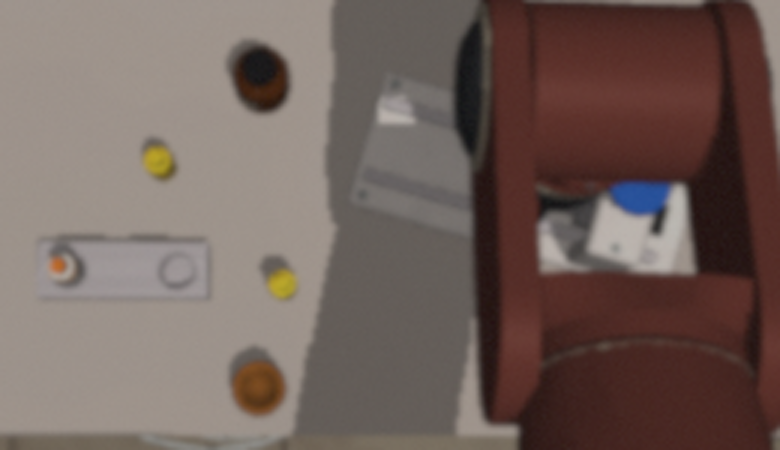

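Run:
```python
from h import *
s0,s=load("side8"),load("side11")
def blk(f,box):
    g=cv2.cvtColor(f["color"],cv2.COLOR_RGB2GRAY); return g
S=lambda c:((c[0]+.5)/4+260-.5,(c[1]+.5)/4+170-.5)
for n,f,b in(("a",s0,(290,225,330,265)),("b",s,(305,215,350,255))):
    x0,y0,x1,y1=b; c=f["color"][y0:y1,x0:x1,::-1]; cv2.imwrite(f"pics/tab_{n}.png",cv2.resize(c,None,fx=12,fy=12,interpolation=cv2.INTER_CUBIC))
# green plunger blob
for f,b in((s0,(300,210,330,240)),(s,(320,195,345,225))): print(blobs(f,(45,60,40),(85,255,255),b,4))
u=np.array([.284,.959,0]);cup=np.array([.534,.089,0.0175+.047])
p0=proj(s0,cup)
for k in(0,.08,.084,.087,.09): print(k,proj(s0,cup-k*u)-p0)
from plant import manip;print(manip.state()["ft_torque"])
```

```text
[(array([314.57, 224.76]), [313, 222, 5, 6, 21])]
[(array([332.5 , 211.22]), [331, 209, 4, 5, 18])]
0 [0. 0.]
0.08 [ 16.31847404 -12.58925304]
0.084 [ 17.07888475 -13.17585482]
0.087 [ 17.6459607  -13.61331087]
0.09 [ 18.21028811 -14.04864494]
[ 0.80292141 -0.26462396  0.05751829]
```

View pics/tab_a.png

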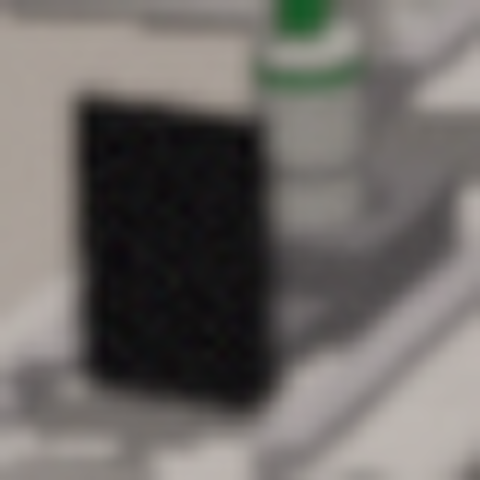

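View pics/tab_b.png

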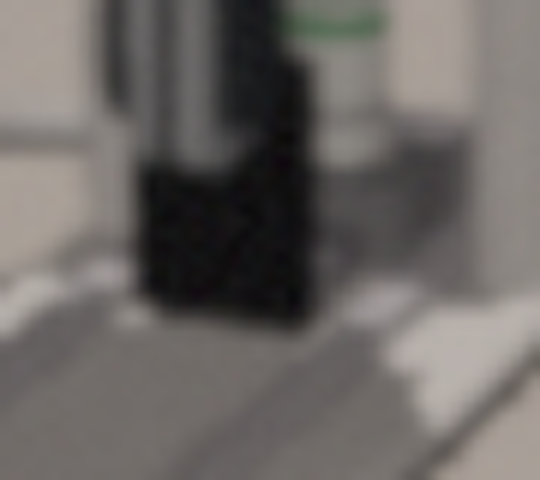

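>>> move_arm:
  rows:
    - {"tx":-0.001,"ty":0,"tz":0,"ax":0,"ay":-0.5,"az":0,"jaw":255}
    - {"tx":-0.0015,"ty":0,"tz":0,"ax":0,"ay":-0.5,"az":0,"jaw":255}
    - {"tx":-0.0015,"ty":0,"tz":0,"ax":0,"ay":-0.3,"az":0,"jaw":255}

```text
time: 16.1
tool_pos: [0.5268, 0.0675, 0.0518]
tool_rot: [-0.0, 0.802, 0.597, 0.004]
contact_force: [2.5, 9.0, -2.0]
gripper_width: 0.003
```

```bash
python3 go.py 0.524 0.063 0.051 -16.5; python3 -c "
from plant import manip;print(manip.state()['ft_torque'])"
```

```text
t 16.1 pos [0.5268 0.0675 0.0518] F [ 2.53  9.03 -1.99] w 0.003 j [-0.02  0.01  1.98  0.01  1.15  0.27]
shift now mm [-5.1 -1.4  0.8] turn deg [ 0.24 -0.41 -0.15] shift after turn [-5.1 -1.4  0.8]
[ 1.27727113 -0.46094758  0.00956739]
```

It is rigid at 9.4 N with a lever arm of about 0.145 m, so the contact is at the fingertips and the carriage is on its stop. I back off and rise to look.

>>> move_arm:
  rows:
    - {"tx":0.003,"ty":0,"tz":0,"ax":0,"ay":-0.3,"az":0,"jaw":255}
    - {"tx":0.01,"ty":0,"tz":0,"ax":0,"ay":0,"az":0,"jaw":255}
    - {"tx":0.015,"ty":0,"tz":0,"ax":0,"ay":0,"az":0,"jaw":255}
    - {"tx":0.01,"ty":0,"tz":-0.01,"ax":0,"ay":0,"az":0,"jaw":255}
    - {"tx":0,"ty":0,"tz":-0.025,"ax":0,"ay":0,"az":0,"jaw":255}
    - {"tx":0,"ty":0,"tz":-0.03,"ax":0,"ay":0,"az":0,"jaw":255}
    - {"tx":0,"ty":0,"tz":-0.03,"ax":0,"ay":0,"az":0,"jaw":255}
    - {"tx":0,"ty":0,"tz":-0.02,"ax":0,"ay":0,"az":0,"jaw":255}
    - {"tx":0,"ty":0,"tz":0,"ax":0,"ay":0,"az":0,"jaw":255}

```text
time: 17.0
tool_pos: [0.5383, 0.1096, 0.1734]
tool_rot: [0.003, 0.801, 0.599, -0.0]
contact_force: [1.2, -0.5, 1.3]
gripper_width: -0.002
```

```bash
python3 go.py 0.5085 0.0045 0.15 -16.5; python3 snap.py 12
```

```text
t 17.0 pos [0.5383 0.1096 0.1734] F [ 1.24 -0.49  1.28] w -0.002 j [ 0.07 -0.09  1.85 -0.    1.38  0.35]
shift now mm [-109.1    1.    23.9] turn deg [0.2  0.22 0.1 ] shift after turn [-109.2    1.3   23.4]
```

View pics/side12.png

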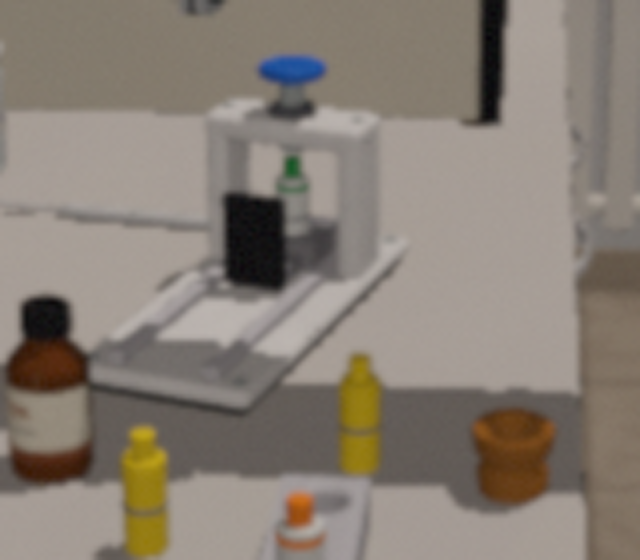

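View pics/top12.png

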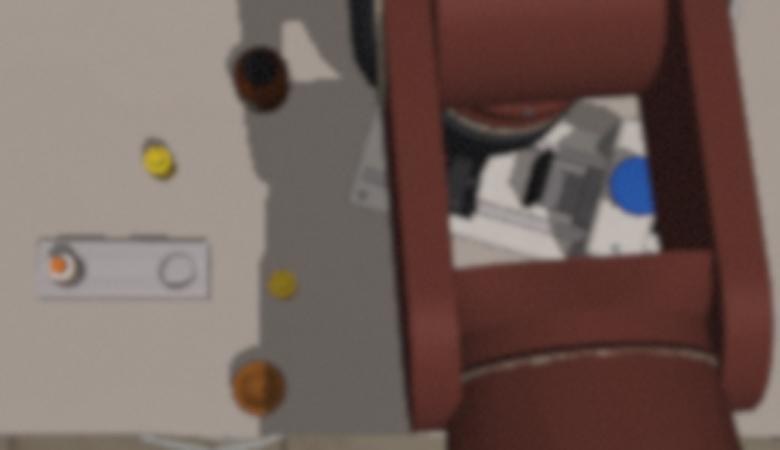

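The plunger (side crop (292,168)) sits directly below the cap (292,68), and the tab has moved about 87 mm in the images. The image scale reads about 3% low, so with the rigid stop the carriage is home. Now I move over the cap.

>>> move_arm:
  rows:
    - {"tx":-0.02,"ty":0,"tz":0,"ax":0.2,"ay":0.2,"az":0,"jaw":255}
    - {"tx":-0.025,"ty":0,"tz":0,"ax":0,"ay":0,"az":0,"jaw":255}
    - {"tx":-0.025,"ty":0,"tz":0,"ax":0,"ay":0,"az":0,"jaw":255}
    - {"tx":-0.02,"ty":0,"tz":0,"ax":0,"ay":0,"az":0,"jaw":255}
    - {"tx":-0.01,"ty":0,"tz":0,"ax":0,"ay":0,"az":0,"jaw":255}
    - {"tx":0,"ty":0,"tz":0,"ax":0,"ay":0,"az":0,"jaw":255}
    - {"tx":0,"ty":0,"tz":0,"ax":0,"ay":0,"az":0,"jaw":255}

```text
time: 17.8
tool_pos: [0.501, 0.0125, 0.1575]
tool_rot: [-0.008, 0.8, 0.6, -0.01]
contact_force: [0.6, 0.2, 0.4]
gripper_width: 0.001
```

```bash
python3 go.py 0.5085 0.004 0.13 -16.5
```

```text
t 17.8 pos [0.501  0.0125 0.1575] F [0.58 0.22 0.42] w 0.001 j [-0.12 -0.17  1.95 -0.    1.39  0.16]
shift now mm [-5.9 10.3 27.3] turn deg [-1.46  0.36  0.23] shift after turn [-6.   9.6 27.5]
```

>>> move_arm:
  rows:
    - {"tx":-0.006,"ty":0.0096,"tz":0,"ax":-1.4,"ay":0.4,"az":0.2,"jaw":255}
    - {"tx":0,"ty":0,"tz":0,"ax":0,"ay":0,"az":0,"jaw":255}
    - {"tx":0,"ty":0,"tz":0.006,"ax":0,"ay":0,"az":0,"jaw":255}
    - {"tx":0,"ty":0,"tz":0.006,"ax":0,"ay":0,"az":0,"jaw":255}
    - {"tx":0,"ty":0,"tz":0,"ax":0,"ay":0,"az":0,"jaw":255}
    - {"tx":0,"ty":0,"tz":0,"ax":0,"ay":0,"az":0,"jaw":255}

```text
time: 18.4
tool_pos: [0.5095, 0.0057, 0.1433]
tool_rot: [-0.001, 0.8, 0.6, 0.001]
contact_force: [0.3, -0.5, 0.0]
gripper_width: 0.001
```

```bash
python3 go.py 0.5085 0.004 0.124 -16.5; python3 snap.py 13
```

```text
t 18.4 pos [0.5095 0.0057 0.1433] F [ 0.26 -0.46  0.02] w 0.001 j [-0.14 -0.16  1.96  0.    1.33  0.15]
shift now mm [-2.  -0.5 19.3] turn deg [-0.02 -0.1   0.19] shift after turn [-2.  -0.5 19.3]
```

View pics/side13.png

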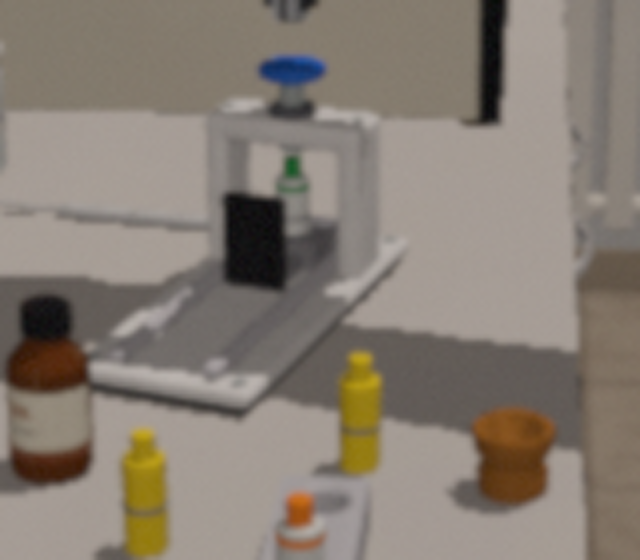

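The fingertips (crop (290,10)) are centred above the cap (292,70). I descend to contact.

>>> move_arm:
  rows:
    - {"tx":-0.002,"ty":-0.0005,"tz":0.006,"ax":0,"ay":0,"az":0.2,"jaw":255}
    - {"tx":0,"ty":0,"tz":0.005,"ax":0,"ay":0,"az":0,"jaw":255}
    - {"tx":0,"ty":0,"tz":0.004,"ax":0,"ay":0,"az":0,"jaw":255}
    - {"tx":0,"ty":0,"tz":0.002,"ax":0,"ay":0,"az":0,"jaw":255}
    - {"tx":0,"ty":0,"tz":0.001,"ax":0,"ay":0,"az":0,"jaw":255}
    - {"tx":0,"ty":0,"tz":0.001,"ax":0,"ay":0,"az":0,"jaw":255}
    - {"tx":0,"ty":0,"tz":0.001,"ax":0,"ay":0,"az":0,"jaw":255}

```text
time: 19.2
tool_pos: [0.5085, 0.0037, 0.122]
tool_rot: [-0.0, 0.801, 0.598, 0.001]
contact_force: [-0.6, 0.5, -0.9]
gripper_width: -0.001
```

```bash
python3 go.py 0.5085 0.004 0.107 -16.5
```

```text
t 19.2 pos [0.5085 0.0037 0.122 ] F [-0.63  0.47 -0.93] w -0.001 j [-0.14 -0.14  1.98  0.    1.29  0.15]
shift now mm [ 0.2 -0.1 15. ] turn deg [ 0.02 -0.11 -0.03] shift after turn [ 0.2 -0.1 15. ]
```

>>> move_arm:
  rows:
    - {"tx":0,"ty":0,"tz":0.001,"ax":0,"ay":0,"az":0,"jaw":255}
    - {"tx":0,"ty":0,"tz":0.001,"ax":0,"ay":0,"az":0,"jaw":255}
    - {"tx":0,"ty":0,"tz":0.001,"ax":0,"ay":0,"az":0,"jaw":255}
    - {"tx":0,"ty":0,"tz":0.001,"ax":0,"ay":0,"az":0,"jaw":255}

```text
time: 19.6
tool_pos: [0.5088, 0.0037, 0.119]
tool_rot: [-0.0, 0.801, 0.598, 0.001]
contact_force: [-2.5, 0.1, 3.3]
gripper_width: 0.002
```

```bash
python3 go.py 0.5085 0.004 0.107 -16.5
```

```text
t 19.6 pos [0.5088 0.0037 0.119 ] F [-2.48  0.11  3.28] w 0.002 j [-0.14 -0.13  1.99  0.    1.29  0.15]
shift now mm [ 0.2 -0.3 12. ] turn deg [ 0.03 -0.1  -0.03] shift after turn [ 0.2 -0.3 12. ]
```

Contact is at z≈0.119, as expected. The stop should be near 0.1055.

>>> move_arm:
  rows:
    - {"tx":0,"ty":0,"tz":0.001,"ax":0,"ay":0,"az":0,"jaw":255}
    - {"tx":0,"ty":0,"tz":0.0012,"ax":0,"ay":0,"az":0,"jaw":255}
    - {"tx":0,"ty":0,"tz":0.0014,"ax":0,"ay":0,"az":0,"jaw":255}
    - {"tx":0,"ty":0,"tz":0.0014,"ax":0,"ay":0,"az":0,"jaw":255}

```text
time: 20.0
tool_pos: [0.5088, 0.0037, 0.1154]
tool_rot: [-0.0, 0.801, 0.598, 0.001]
contact_force: [-4.1, 0.7, 7.4]
gripper_width: -0.003
```

```bash
python3 go.py 0.5085 0.004 0.1055 -16.5
```

```text
t 20.0 pos [0.5088 0.0037 0.1154] F [-4.1   0.71  7.38] w -0.003 j [-0.14 -0.13  1.99  0.    1.28  0.15]
shift now mm [ 0.2 -0.4  9.9] turn deg [ 0.01 -0.08 -0.01] shift after turn [ 0.2 -0.4  9.9]
```

>>> move_arm:
  rows:
    - {"tx":0,"ty":0,"tz":0.0015,"ax":0,"ay":0,"az":0,"jaw":255}
    - {"tx":0,"ty":-0.0002,"tz":0.0015,"ax":0,"ay":0,"az":0,"jaw":255}
    - {"tx":0,"ty":-0.0002,"tz":0.0015,"ax":0,"ay":0,"az":0,"jaw":255}
    - {"tx":0,"ty":0,"tz":0.0015,"ax":0,"ay":0,"az":0,"jaw":255}
    - {"tx":0,"ty":0,"tz":0.0015,"ax":0,"ay":0,"az":0,"jaw":255}

```text
time: 20.5
tool_pos: [0.5088, 0.0037, 0.1121]
tool_rot: [-0.001, 0.801, 0.598, 0.0]
contact_force: [-5.5, 0.7, 8.5]
gripper_width: -0.0
```

```bash
python3 go.py 0.5085 0.004 0.1055 -16.5
```

```text
t 20.5 pos [0.5088 0.0037 0.1121] F [-5.54  0.73  8.5 ] w -0.0 j [-0.14 -0.12  1.99  0.    1.28  0.15]
shift now mm [ 0.2 -0.4  6.6] turn deg [-0.04 -0.04  0.01] shift after turn [ 0.2 -0.4  6.6]
```

>>> move_arm:
  rows:
    - {"tx":0,"ty":-0.0003,"tz":0.0016,"ax":0,"ay":0,"az":0,"jaw":255}
    - {"tx":0,"ty":-0.0003,"tz":0.0016,"ax":0,"ay":0,"az":0,"jaw":255}
    - {"tx":0,"ty":-0.0003,"tz":0.0016,"ax":0,"ay":0,"az":0,"jaw":255}
    - {"tx":0,"ty":0,"tz":0.0016,"ax":0,"ay":0,"az":0,"jaw":255}
    - {"tx":0,"ty":0,"tz":0.0016,"ax":0,"ay":0,"az":0,"jaw":255}

```text
time: 21.0
tool_pos: [0.5089, 0.0037, 0.1098]
tool_rot: [-0.0, 0.801, 0.599, -0.0]
contact_force: [-5.3, 0.4, 8.6]
gripper_width: 0.004
```

```bash
python3 go.py 0.5085 0.004 0.1055 -16.5
```

```text
t 21.0 pos [0.5089 0.0037 0.1098] F [-5.29  0.37  8.56] w 0.004 j [-0.14 -0.12  1.99 -0.    1.27  0.15]
shift now mm [ 0.2 -0.4  4.3] turn deg [-0.04  0.01  0.03] shift after turn [ 0.2 -0.4  4.3]
```

>>> move_arm:
  rows:
    - {"tx":0,"ty":-0.0003,"tz":0.0018,"ax":0,"ay":0,"az":0,"jaw":255}
    - {"tx":0,"ty":-0.0003,"tz":0.0018,"ax":0,"ay":0,"az":0,"jaw":255}
    - {"tx":0,"ty":0,"tz":0.0018,"ax":0,"ay":0,"az":0,"jaw":255}
    - {"tx":0,"ty":0,"tz":0.0018,"ax":0,"ay":0,"az":0,"jaw":255}
    - {"tx":0,"ty":0,"tz":0.0018,"ax":0,"ay":0,"az":0,"jaw":255}

```text
time: 21.5
tool_pos: [0.5089, 0.0037, 0.1072]
tool_rot: [-0.0, 0.801, 0.599, -0.001]
contact_force: [-6.3, 0.4, 10.6]
gripper_width: 0.002
```

```bash
python3 go.py 0.5085 0.004 0.1055 -16.5
```

```text
t 21.5 pos [0.5089 0.0037 0.1072] F [-6.31  0.39 10.59] w 0.002 j [-0.14 -0.11  1.99 -0.    1.27  0.15]
shift now mm [ 0.2 -0.4  1.7] turn deg [-0.12  0.07  0.05] shift after turn [ 0.2 -0.4  1.7]
```

>>> move_arm:
  rows:
    - {"tx":0,"ty":-0.0005,"tz":0.0018,"ax":0,"ay":0,"az":0,"jaw":255}
    - {"tx":0,"ty":-0.0005,"tz":0.0018,"ax":0,"ay":0,"az":0,"jaw":255}
    - {"tx":0,"ty":-0.0005,"tz":0.0018,"ax":0,"ay":0,"az":0,"jaw":255}

```text
time: 21.8
tool_pos: [0.5089, 0.0037, 0.1067]
tool_rot: [0.001, 0.801, 0.599, -0.001]
contact_force: [-6.6, 0.9, 13.3]
gripper_width: -0.003
```

```bash
python3 go.py 0.5085 0.004 0.1055 -16.5
```

```text
t 21.8 pos [0.5089 0.0037 0.1067] F [-6.55  0.87 13.28] w -0.003 j [-0.14 -0.12  1.99 -0.    1.26  0.15]
shift now mm [ 0.2 -0.4  1.2] turn deg [0.   0.1  0.07] shift after turn [ 0.2 -0.4  1.2]
```

>>> move_arm:
  rows:
    - {"tx":0,"ty":-0.0005,"tz":0.002,"ax":0,"ay":0,"az":0,"jaw":255}
    - {"tx":0,"ty":-0.0005,"tz":0.0022,"ax":0,"ay":0,"az":0,"jaw":255}

```text
time: 22.0
tool_pos: [0.5089, 0.0037, 0.1067]
tool_rot: [0.001, 0.801, 0.599, -0.001]
contact_force: [-7.2, 0.5, 14.7]
gripper_width: 0.0
```

```bash
python3 go.py 0.5085 0.004 0.1055 -16.5
```

```text
t 22.0 pos [0.5089 0.0037 0.1067] F [-7.23  0.5  14.67] w 0.0 j [-0.14 -0.12  1.99 -0.    1.26  0.15]
shift now mm [ 0.2 -0.5  1.2] turn deg [0.06 0.13 0.08] shift after turn [ 0.2 -0.5  1.2]
```

The cap is on its rigid stop at z=0.1067. I raise the force to about 20 N and hold.

>>> move_arm:
  rows:
    - {"tx":0,"ty":-0.0005,"tz":0.0024,"ax":0,"ay":0,"az":0,"jaw":255}
    - {"tx":0,"ty":-0.0005,"tz":0.0026,"ax":0,"ay":0,"az":0,"jaw":255}
    - {"tx":0,"ty":-0.0005,"tz":0.0026,"ax":0,"ay":0,"az":0,"jaw":255}

```text
time: 22.3
tool_pos: [0.5089, 0.0037, 0.1067]
tool_rot: [0.002, 0.801, 0.599, -0.001]
contact_force: [-8.9, 0.1, 16.0]
gripper_width: 0.0
```

```bash
python3 go.py 0.5085 0.004 0.1055 -16.5
```

```text
t 22.3 pos [0.5089 0.0037 0.1067] F [-8.93  0.13 15.99] w 0.0 j [-0.14 -0.12  1.99 -0.    1.26  0.15]
shift now mm [ 0.2 -0.5  1.2] turn deg [0.1  0.18 0.1 ] shift after turn [ 0.2 -0.5  1.2]
```

>>> move_arm:
  rows:
    - {"tx":0,"ty":-0.0008,"tz":0.0028,"ax":0,"ay":0,"az":0,"jaw":255}
    - {"tx":0,"ty":-0.0008,"tz":0.0028,"ax":0,"ay":0,"az":0,"jaw":255}
    - {"tx":0,"ty":-0.0008,"tz":0.0028,"ax":0,"ay":0,"az":0,"jaw":255}
    - {"tx":0,"ty":-0.0008,"tz":0.0028,"ax":0,"ay":0,"az":0,"jaw":255}

```text
time: 22.7
tool_pos: [0.5089, 0.0037, 0.1066]
tool_rot: [0.004, 0.801, 0.599, 0.0]
contact_force: [-8.7, -0.1, 16.5]
gripper_width: 0.001
```

```bash
python3 go.py 0.5085 0.004 0.1055 -16.5
```

```text
t 22.7 pos [0.5089 0.0037 0.1066] F [-8.66 -0.07 16.52] w 0.001 j [-0.14 -0.12  2.   -0.01  1.26  0.15]
shift now mm [ 0.2 -0.5  1.1] turn deg [0.34 0.25 0.13] shift after turn [ 0.1 -0.5  1.1]
```

>>> move_arm:
  rows:
    - {"tx":0,"ty":-0.0008,"tz":0.003,"ax":0.1,"ay":0,"az":0,"jaw":255}
    - {"tx":0,"ty":-0.0008,"tz":0.003,"ax":0.1,"ay":0,"az":0,"jaw":255}
    - {"tx":0,"ty":-0.0008,"tz":0.003,"ax":0.1,"ay":0,"az":0,"jaw":255}
    - {"tx":0,"ty":-0.0008,"tz":0.003,"ax":0.1,"ay":0,"az":0,"jaw":255}
    - {"tx":0,"ty":-0.0008,"tz":0.003,"ax":0.1,"ay":0,"az":0,"jaw":255}
    - {"tx":0,"ty":-0.0008,"tz":0.003,"ax":0.1,"ay":0,"az":0,"jaw":255}
    - {"tx":0,"ty":-0.0008,"tz":0.003,"ax":0.1,"ay":0,"az":0,"jaw":255}
    - {"tx":0,"ty":-0.0008,"tz":0.003,"ax":0.1,"ay":0,"az":0,"jaw":255}

```text
time: 23.5
tool_pos: [0.509, 0.0037, 0.1067]
tool_rot: [0.002, 0.8, 0.6, -0.003]
contact_force: [-9.6, 0.7, 18.0]
gripper_width: 0.001
```

```bash
python3 go.py 0.5085 0.004 0.1055 -16.5; python3 snap.py 14;python3 go.py 0.5085 0.004 0.1055 -16.5
```

```text
t 23.5 pos [0.509  0.0037 0.1067] F [-9.59  0.72 18.01] w 0.001 j [-0.14 -0.11  1.99 -0.01  1.27  0.15]
shift now mm [ 0.1 -0.5  1.2] turn deg [-0.04  0.39  0.18] shift after turn [ 0.1 -0.5  1.2]
t 23.6 pos [0.5089 0.0037 0.1066] F [-9.73  0.23 17.24] w 0.003 j [-0.14 -0.11  1.99 -0.01  1.27  0.15]
shift now mm [ 0.2 -0.5  1.1] turn deg [-0.05  0.4   0.18] shift after turn [ 0.1 -0.5  1.1]
```

View pics/side14.png

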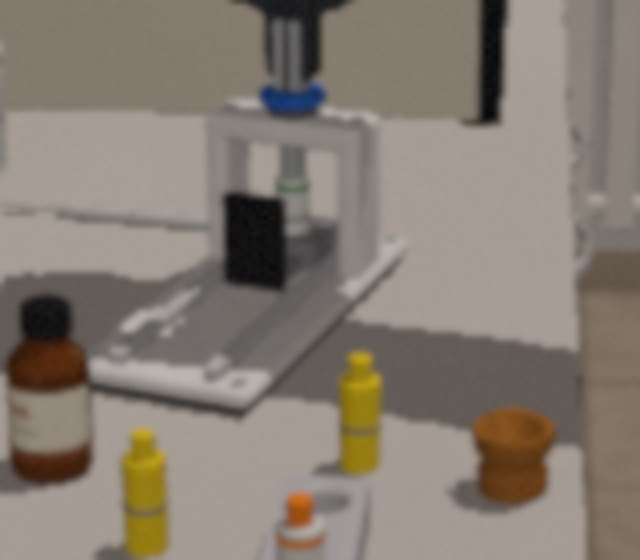

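The rod reaches the capsule and no green is proud (crop (292,180)). The cap is down on the bridge and the force is about 20 N. I hold a little longer and then release slowly.

>>> move_arm:
  rows:
    - {"tx":0,"ty":-0.0008,"tz":0.003,"ax":0,"ay":0,"az":0,"jaw":255}
    - {"tx":0,"ty":-0.0008,"tz":0.003,"ax":0,"ay":0,"az":0,"jaw":255}
    - {"tx":0,"ty":-0.0008,"tz":0.003,"ax":0,"ay":0,"az":0,"jaw":255}
    - {"tx":0,"ty":0,"tz":0.001,"ax":0,"ay":0,"az":0,"jaw":255}
    - {"tx":0,"ty":0,"tz":-0.001,"ax":0,"ay":0,"az":0,"jaw":255}
    - {"tx":0,"ty":0,"tz":-0.003,"ax":0,"ay":0,"az":0,"jaw":255}
    - {"tx":0,"ty":0,"tz":-0.005,"ax":0,"ay":0,"az":0,"jaw":255}
    - {"tx":0,"ty":0,"tz":-0.008,"ax":0,"ay":0,"az":0,"jaw":255}
    - {"tx":0,"ty":0,"tz":-0.015,"ax":0,"ay":0,"az":0,"jaw":255}
    - {"tx":0,"ty":0,"tz":-0.025,"ax":0,"ay":0,"az":0,"jaw":255}
    - {"tx":0,"ty":0,"tz":-0.03,"ax":0,"ay":0,"az":0,"jaw":255}
    - {"tx":0,"ty":0,"tz":-0.02,"ax":0,"ay":0,"az":0,"jaw":255}

```text
time: 24.8
tool_pos: [0.5077, 0.0049, 0.2167]
tool_rot: [0.002, 0.8, 0.6, -0.004]
contact_force: [0.5, 0.5, 0.5]
gripper_width: -0.0
```

```bash
python3 go.py 0.5085 0.15 0.25 -16.5; python3 snap.py 15
```

```text
t 24.8 pos [0.5077 0.0049 0.2167] F [0.45 0.48 0.51] w -0.0 j [-0.13 -0.22  1.89 -0.01  1.47  0.15]
shift now mm [139.3 -40.  -34.3] turn deg [-0.12  0.47  0.2 ] shift after turn [139.4 -40.5 -33.3]
```

View pics/side15.png

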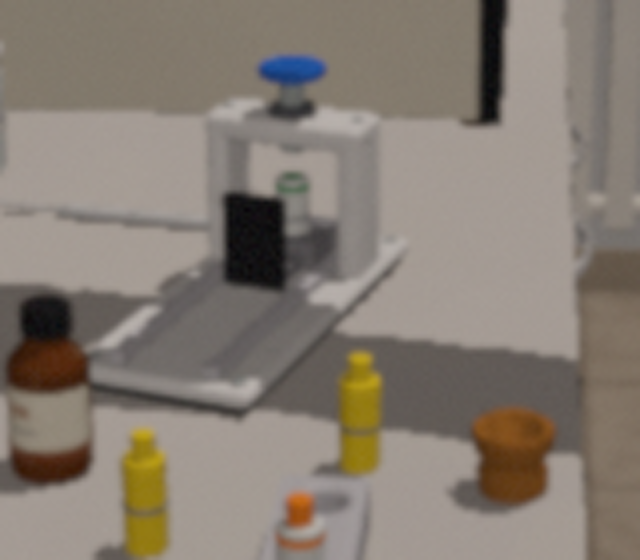

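View pics/top15.png

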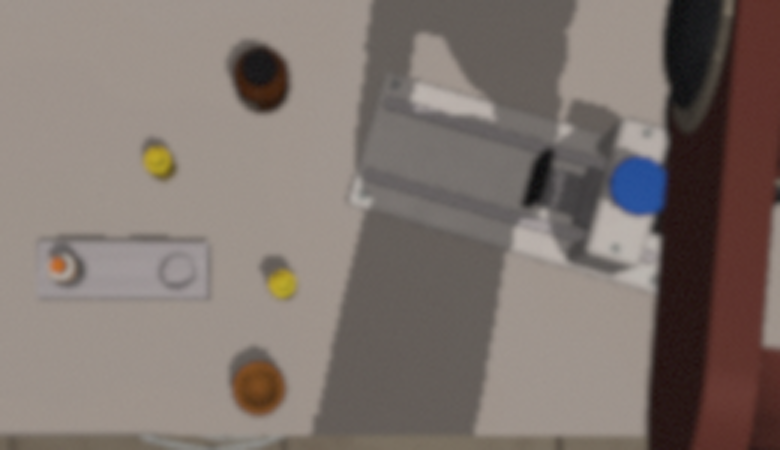

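The plunger is flush (side crop (292,185)). The cap is back at (292,68), its starting pixel. The tab is unmoved from the home position, and the orange capsule, bottle and dish are where they were. I hand the job in.

```bash
python3 -c "
from plant import manip
print(manip.job_done()); print(manip.state()['contact_force'])"
```

```text
the job is handed in; nothing more can be done
None
the job is handed in; nothing more can be done
```

I ran the whole sequence and handed the job in at about 25 s of the 72 s allowed. No verdict is reported, so these are my own last checks.

**What I did:** I took the green capsule from the rack and stood it in the cup, where it met the floor with about 5 N. I then pushed the tab until the carriage stopped rigidly, at about 9 N. With closed fingers I pressed the cap to its rigid stop and held it with about 18–20 N for over a second. The highest force I read was about 20 N, and readings came only at the end of each move call. Then I raised the arm clear.

**Last pictures:**
- **Capsule:** it stands upright in the cup with no green plunger showing above it.
- **Cap:** it is back up at the same pixel as before pressing.
- **Carriage and tab:** they are in the same place as when they stopped.
- **Other objects:** the orange capsule, the bottle and the dish look unmoved.
- **Arm:** it reads about zero force.

**What did not fully agree:**
- **Carriage travel:** the camera measured only 86–87 mm, against the 90 mm expected. Known press lengths also read 1–3% short, so I relied on the rigid stop to judge it home.
- **Press force direction:** about 9–10 N of the 20 N was sideways. The straight-down part was 16–18 N.

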